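Steady a rocking counting scale by its screw foot

TASK

The counting scale on the stone slab rocks because its screw foot, the corner with the orange knob, is too short. Screw that foot down by the knob (clockwise from above) until the scale no longer rocks either way and all four feet bear on their pads, not so far that it lifts another foot. Keep the scale standing in its place with the tray on its pan, leave the other things alone, and let go.

Things in the scene. Friction and masses are not known exactly. Their poses are not given: they have to be found in the camera images.
- slab: fixed stone slab 310 x 270 x 12 mm lying on the bench, carrying four black rubber pads; origin at the centre of its underside, z up, x and y along its sides
- scale: loose bench counting scale, about 5 kg, on four feet on the pads: white housing 220 x 180 mm (top 56 mm above the feet), grey display pod along its +x side (x 108 to 158 mm, 75 mm high), round steel pan. Origin midway between the feet, at the level of the soles of the three fixed feet; z up. Feet at x = +-120, y = +-100 mm; the screw foot is at (-120, +100)
- screw_foot (a point): point on the scale at (-120, +100, 0) mm, where the sole of the screw foot would be were it of the right length. It starts too short by an unknown 2 to 9 mm, the scale resting on the other three feet; a push of some 7 to 12 N down on the knob rocks the scale about the diagonal through its two neighbours (154 mm away) until the foot meets its pad, and it falls back when let go
- knob_axis (a point): middle of the knob on its upright axis, 81 mm above the feet. Turning the knob clockwise seen from above screws the foot down by 1.6 mm per radian (10 mm a turn), anticlockwise up; the knob itself does not rise or sink in the scale. Friction about 0.1 N m; it stays where it is left. Screwed too far, the foot lifts a neighbour and the scale rocks about the other diagonal
- knob_top (a point): centre of the top face of the knob: an orange upright cylinder, diameter 56 mm, 40 mm tall (61 to 101 mm above the feet), over the ear of the scale's corner (ear top 55 mm above the feet). Axes as the scale's
- pad_screw: rubber pad (diameter 60, 6 mm thick, on the slab) under the screw foot; origin at the centre of its underside. The pads give a little: a foot sinks some 0.5 to 1 mm under its share of the weight, so a foot that only just touches carries next to nothing; 1 to 2 mm past the first touch it carries its share, some 2.5 mm past it a neighbour comes loose
- pad_left: the same kind of pad, under the fixed foot at (+120, +100) mm. Each pad gives about 1 mm per 20 N. A hand that holds the knob still in height while turning it feels the corner push up once the screw foot bears, by some 6 N per mm of further screwing or more; a sideways or downward load of the hand on the knob tips the corner down meanwhile and makes the foot meet its pad too early
- pad_right: the same kind of pad, under the fixed foot at (-120, -100) mm
- pad_far: the same kind of pad, under the fixed foot at (+120, -100) mm
- tray: loose blue tray of fittings 110 x 80 x 32 mm, about 0.35 kg, standing on the scale's pan; origin at the centre of its underside
- pan_center (a point): centre of the top face of the pan: radius 75 mm, 68 mm above the feet
- carton_long: bystander: long brown cardboard carton 100 x 190 x 70 mm; origin at the centre of its underside
- carton_small: bystander: cardboard carton 100 x 100 x 90 mm with a blue panel; origin at the centre of its underside
- cleaner: bystander: white bottle with a blue cap, diameter 66 mm, 190 mm tall; origin at the centre of its underside
- filter_a: bystander: white canister filter, diameter 72 mm, 90 mm tall; origin at the centre of its underside
- filter_b: bystander: dark steel canister filter, diameter 72 mm, 90 mm tall; origin at the centre of its underside
- disc: bystander: steel brake disc lying flat, diameter 170 mm, hub 34 mm high; origin at the centre of its underside
Not all that is in view belongs to the job. There is more than one size of the tray; the one meant has the size given above.

How it is judged:
At the end, for the whole second after the job is handed in: Each of the four feet presses on its own pad with more than 1 N; the scale is at rest, within 20 mm of where it started and tilted by less than 0.03 rad; the tray stands on the pan, within 50 mm of its centre (contact force between scale and pad_screw above 1 N and contact force between scale and pad_left above 1 N and contact force between scale and pad_right above 1 N and contact force between scale and pad_far above 1 N and distance of scale from where it was at the start of the episode below 0.02 m and angle between scale's own z axis and vertical below 0.03 rad and linear speed of scale below 0.02 m/s and angular speed of scale below 0.05 rad/s and horizontal distance between tray and pan_center below 0.05 m and z of tray in the frame of scale between 0.06 and 0.08 m); the robot touches nothing.
It fails at once if a bystander is moved by more than 30 mm (distance of any of carton_long, carton_small, cleaner, filter_a, filter_b, disc from where it was at the start of the episode above 0.03 m).
It fails at once if the scale is tipped by more than 0.2 rad (angle between scale's own z axis and vertical above 0.2 rad).
It also fails if it takes over 70 s, if anything falls off the work surface, if the arm or the gripper's body presses on something with over 40 N, if the wrist force passes 120 N, or if a joint passes its speed limit or range.

ROBOT

A 6-joint arm with a two-finger parallel gripper is mounted at the origin on the work surface. World frame = base frame: x ahead of the robot, y to its left, z up, the work surface at z = 0. Lengths are in m, angles in rad, forces in N, time in s.
With the tool pointing down it reaches from about 0.3 to 0.875 m from the base axis. Payload 6.4 kg.
Tool frame: the origin (TCP) lies at the very end of the fingers, on their centre line; the grasp point (between the pads) lies 19 mm behind it (ctrl.tcp_to_grasp is the distance from the TCP to the grasp point, in m); z points along the fingers, y is the direction in which the jaws open and shut (so a half turn about z gives the same grasp; the last joint's range is limited). The gripper opens to 85 mm and grips with 20 to 120 N. Pads are 22 mm wide; open, the fingers measure 114 mm over their backs; the gripper's body (76 mm by 85 mm) begins 54 mm behind the grasp point. The pads swing forward as they close: fully open they stand 13 mm farther back than shut.
Start: joints at [-1.326, 0.181, 1.607, -0, 1.354, -0.206], TCP at [0.251, -0.518, 0.231] pointing down, gripper open.
Joint ranges: [-2.99, 2.99], [-0.89, 2.07], [0.3, 2.58], [-1.14, 4.28], [0, 2.63], [-3.12, 3.12]. Speed limits (rad/s): [2.57, 2.57, 3.01, 3.14, 3.14, 3.14].

INTERFACE

Orientations are given as a unit quaternion [w, x, y, z].
In Python, from bench import ctrl gives the robot as it stands. The module is installed in compiled form; this text tells all that it offers.
- The arm moves only by the tool drive_tool, never from a script. Its argument "deltas" is a list of rows, each an object with "slide": the shift along the tool's x, y, z as a fraction of full scale, a list of three; "delta_rot": the turn, a rotation vector about the tool's x, y, z as a fraction of full scale, a list of three; "hand": the opening, from 0 (shut) to 1 (fully open). In form: [{"slide": [tx, ty, tz], "delta_rot": [wx, wy, wz], "hand": hand}, ...]. A call has exactly 5 rows; each row shifts and turns the commanded pose from where the row before left it, along the tool's axes as they then stand; what a row does not reach is not made up. Full scale, the value 1, is 50 mm for a shift and 180 degrees for a turn. A row lasts 1/8 s, in which the tool goes at most 62.5 mm and 10.7 degrees, less where a joint would pass 70% of its speed; a pose out of reach is approached as far as the arm can. A call with a number of a shift or a turn outside -1 to 1 is refused whole. A call with a gripper value outside its range is refused whole. The fingers move at their own pace and stop on an object; the grip force is fixed at half the most. Time passes only in rows, so rows that do not move let the fingers close, or fill a call up. It gives the time, the measured TCP pose, the force and the opening at its end, in the units of the state.
- ctrl.get_obs(): the state, without advancing time (a new reading comes with each control period).
- ctrl.camera(name): name is "scene" or "top" or "wrist"; returns a dict with "frame" (480x640x3 uint8, red, green, blue), "mtx" (3x3 intrinsics, pixels), "dist" ([k1, k2, p1, p2, k3] as OpenCV has them; the pictures are not rectified), "R" (3x3) and "t" (3): a world point X has camera coordinates R X + t. Camera axes: x right, y down, z forward; pixel columns grow to the right and rows downward; lengths in m; the calibration is good to about 2 mm. A picture is of the moment at which its call begins. There is no depth.
- ctrl.hand_in(): hands the job in, once; it reports no verdict.
The state is a dict: "time_s": time; "q": joint angles; "dq": joint speeds; "joint_efforts": joint torques, N m; "eef_pos": TCP position; "eef_rot": TCP orientation; "wrist_force": force on the tool from outside, world axes, zero at the start; "torque": the same for the moment, N m; "opening": opening from 0.0 (shut) to 1.0 (fully open).
Only numpy, scipy, OpenCV 4.12 (cv2) and the standard library are available. Lean on these libraries where they do the work, as an engineer would, in place of code of your own. Each camera call takes 0.05 s, during which the arm holds its last target.

## Working session

There is one attempt and no reset: what is moved stays moved. The work goes in short steps, Python scripts to look and compute and a tool call to move; the robot and the scene stay as the last step left them, time stands still between calls to the robot, and variables do not carry over. Pictures are saved under pics/ and viewed, and the job is handed in when it is done.

Besides the shell and the picture viewer there is one more tool, called after "Call:" as name([rows], argument=value, ...), one row to a line, values as JSON. drive_tool: Moves the arm, as the interface text tells. Its arguments: {"type":"object","properties":{"deltas":{"type":"array","items":{"type":"object","properties":{"slide":{"type":"array","items":{"type":"number"}},"delta_rot":{"type":"array","items":{"type":"number"}},"hand":{"type":"number"}}}}},"required":["deltas"]}

```bash
mkdir -p pics; cat > h.py <<'E'
import numpy as np,cv2
from bench import ctrl
def snap(n,f):
    c=ctrl.camera(n); cv2.imwrite('pics/'+f,cv2.cvtColor(c['frame'],cv2.COLOR_RGB2BGR))
    np.savez('pics/'+f+'.npz',**{k:np.array(v) for k,v in c.items()}); return c
def ray(c,u,v):
    p=cv2.undistortPoints(np.array([[[u,v]]],float),np.array(c['mtx']),np.array(c['dist']))[0,0]
    R=np.array(c['R']);t=np.array(c['t']); return -R.T@t, R.T@np.array([p[0],p[1],1])
def onz(c,u,v,z):
    o,d=ray(c,u,v); return o+d*(z-o[2])/d[2]
def proj(c,X):
    R=np.array(c['R']); return cv2.projectPoints(np.array(X,float).reshape(-1,3),cv2.Rodrigues(R)[0],np.array(c['t']),np.array(c['mtx']),np.array(c['dist']))[0][:,0]
E
python3 - <<'E'
from h import *
for n in ('scene','top','wrist'): snap(n,n+'0.png')
print(ctrl.get_obs(),ctrl.tcp_to_grasp)
E
```

```text
{'time_s': 0.15, 'q': array([-1.32628860e+00,  1.81395173e-01,  1.60776950e+00, -2.83336621e-05,
        1.35380449e+00, -2.06286707e-01]), 'dq': array([ 0.00085393, -0.00142157, -0.00283557,  0.00118974, -0.00028747,
       -0.00141932]), 'joint_efforts': array([ 7.65328496e-04, -4.45263970e+01, -3.51693285e+01, -2.54019251e-04,
        5.83419620e-03, -3.49275979e-05]), 'eef_pos': array([ 0.25042609, -0.51713091,  0.23058143]), 'eef_rot': array([-6.87864293e-04,  9.74704494e-01,  2.23496478e-01, -2.69820734e-05]), 'wrist_force': array([-0.10707411,  0.04762522, -0.22941318]), 'torque': array([-0.03792917,  0.02263621, -0.00142717]), 'opening': 0.99993492502119} 0.0187
```

View pics/scene0.png

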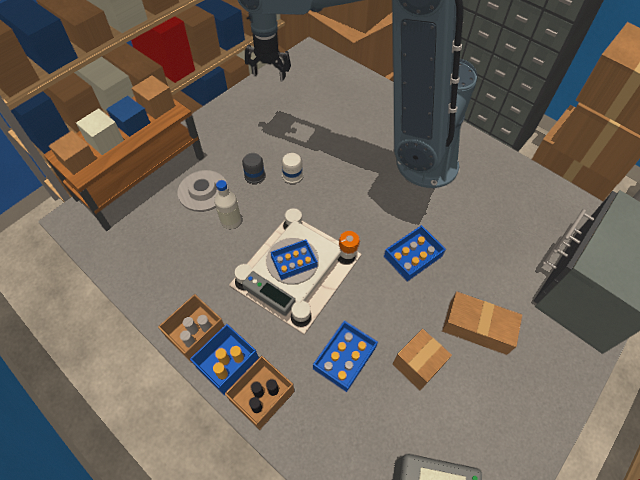

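View pics/top0.png

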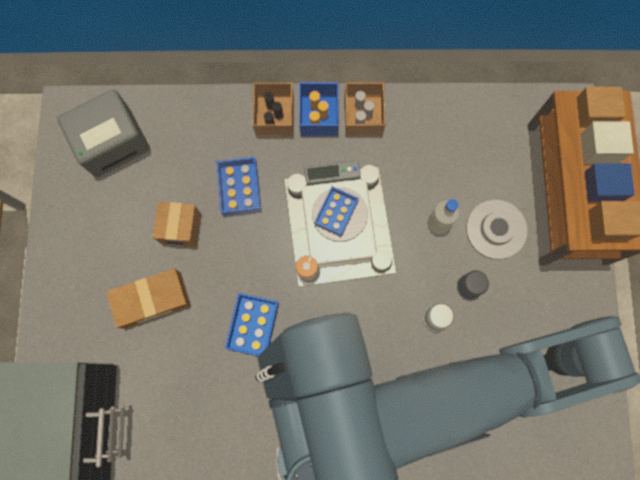

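View pics/wrist0.png

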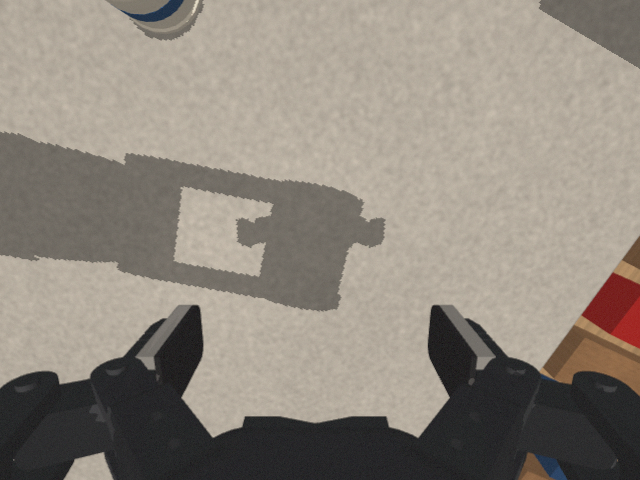

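```bash
python3 - <<'E'
import cv2
a=cv2.imread('pics/scene0.png')[195:335,220:380];b=cv2.imread('pics/top0.png')[150:290,270:410]
cv2.imwrite('pics/c1.png',cv2.resize(a,None,fx=4.5,fy=4.5,interpolation=cv2.INTER_CUBIC)[:600])
cv2.imwrite('pics/c2.png',cv2.resize(b,None,fx=4.2,fy=4.2,interpolation=cv2.INTER_CUBIC))
import numpy as np
from h import *
for n,zs in(('scene0',0.119),('top0',.119)):
    c=dict(np.load(f'pics/{n}.png.npz'))
    h=cv2.cvtColor(c['frame'],cv2.COLOR_RGB2HSV)
    m=cv2.inRange(h,(5,170,120),(18,255,255))
    nn,l,st,ce=cv2.connectedComponentsWithStats(m)
    for i in range(1,nn):
        if st[i,4]>60: print(n,st[i],ce[i],onz(c,*ce[i],.1))
    print(-c['R'].T@c['t'])
E
```

```text
scene0 [  44   99  147   90 2187] [119.83996342 147.00914495] [ 0.71534752 -0.77906158  0.1       ]
scene0 [ 63 180  25  26  83] [ 73.54216867 190.6626506 ] [ 0.92542757 -0.73640111  0.1       ]
scene0 [339 231  20  22 263] [348.94676806 241.        ] [0.49377629 0.03278196 0.1       ]
[1.08272803 0.41349015 1.20946161]
[ 0.22927573 -0.02557141  1.62868433]
```

```bash
sleep 0
```

```text
(no output)
```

View pics/c1.png

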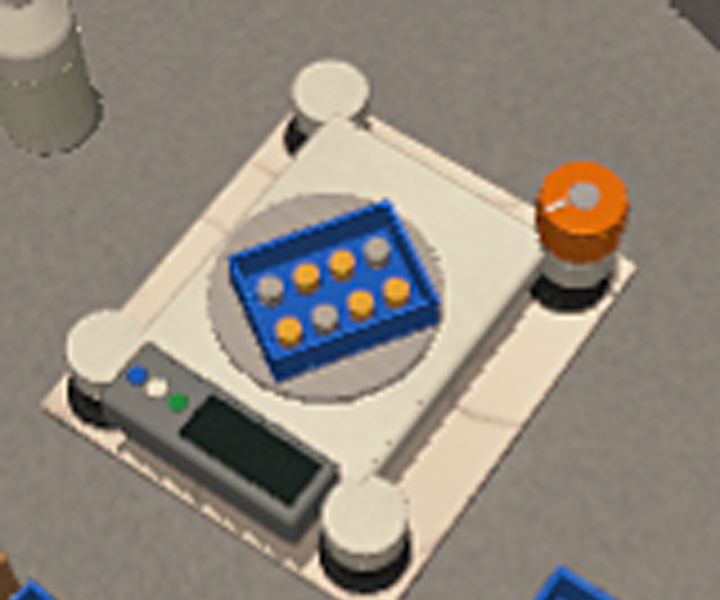

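View pics/c2.png

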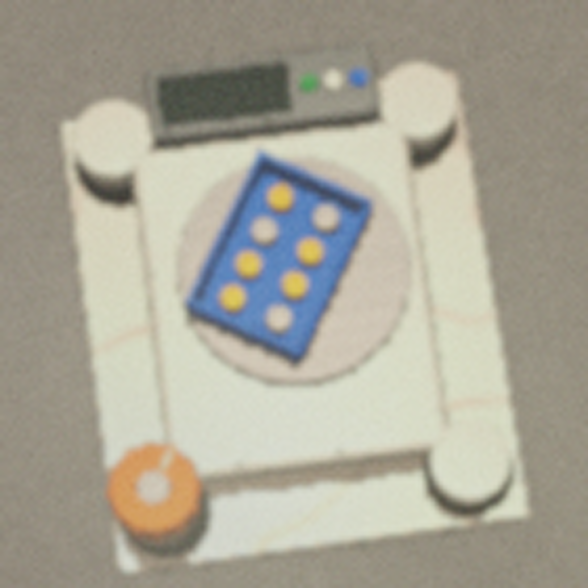

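The knob's top centre is at scene (349.5, 238.8) and top view (306.4, 266.2). It's the only orange cylinder in view, and it stands over the ear at the slab corner. The blue tray on the pan stays where it is.

```bash
python3 - <<'E'
from h import *
S=dict(np.load('pics/scene0.png.npz'));T=dict(np.load('pics/top0.png.npz'))
o1,d1=ray(S,349.5,238.8);o2,d2=ray(T,306.4,266.2)
A=np.stack([d1,-d2],1);x=np.linalg.lstsq(A,o2-o1,rcond=None)[0]
print('tri',o1+d1*x[0],o2+d2*x[1])
for z in(.112,.119): print(onz(S,349.5,238.8,z),onz(T,306.4,266.2,z))
# ears z=.073
for nm,c,pts in(('S',S,[(331,92),(105,345),(365,517)]),('T',T,[(470,468),(417,103),(113,138)])):
    for p in pts:
        uv=(p[0]/4.5+220,p[1]/4.5+195) if nm=='S' else (p[0]/4.2+270,p[1]/4.2+150)
        print(nm,onz(c,*uv,.073))
# obstacles: cylinders
for nm,uv,z in(('trayL1',(252,325),.02),('filterA top',(440,315),.09),('cleaner cap',(452,206),.19)): print(nm,onz(T,*uv,z))
E
```

```text
tri [0.49177257 0.0323941  0.10910566] [0.49363949 0.02892089 0.10930592]
[0.49332701 0.03339653 0.112     ] [0.49317073 0.02882427 0.112     ]
[0.49708642 0.0358209  0.119     ] [0.49195277 0.02857321 0.119     ]
S [ 0.52044668 -0.16148474  0.073     ]
S [ 0.75761261 -0.13559728  0.073     ]
S [0.73538605 0.06542795 0.073     ]
T [ 0.51140775 -0.16984418  0.073     ]
T [ 0.75304124 -0.14143702  0.073     ]
T [0.73039792 0.05630365 0.073     ]
trayL1 [0.35020535 0.17787073 0.02      ]
filterA top [ 0.36691037 -0.31479977  0.09      ]
cleaner cap [ 0.62999492 -0.33837651  0.19      ]
```

Call:
drive_tool([
  {"slide": [0.6, -0.5, 0], "delta_rot": [0, 0, 0], "hand": 1},
  {"slide": [0.6, -0.5, 0], "delta_rot": [0, 0, 0], "hand": 1},
  {"slide": [0.6, -0.5, 0], "delta_rot": [0, 0, 0], "hand": 1},
  {"slide": [0.6, -0.5, 0], "delta_rot": [0, 0, 0], "hand": 1},
  {"slide": [0.6, -0.5, 0], "delta_rot": [0, 0, 0], "hand": 1},
])

```text
time_s: 0.78
eef_pos: [0.3314, -0.3384, 0.2311]
eef_rot: [-0.0, 0.975, 0.223, -0.0]
wrist_force: [-0.2, -0.8, 0.0]
opening: 1.001
```

Call:
drive_tool([
  {"slide": [0.6, -0.5, 0], "delta_rot": [0, 0, 0], "hand": 1},
  {"slide": [0.6, -0.5, 0], "delta_rot": [0, 0, 0], "hand": 1},
  {"slide": [0.6, -0.5, 0], "delta_rot": [0, 0, 0], "hand": 1},
  {"slide": [0.6, -0.5, 0], "delta_rot": [0, 0, 0], "hand": 1},
  {"slide": [0.6, -0.5, 0], "delta_rot": [0, 0, 0], "hand": 1},
])

```text
time_s: 1.4
eef_pos: [0.4119, -0.1605, 0.2312]
eef_rot: [-0.0, 0.975, 0.223, -0.0]
wrist_force: [0.3, -0.3, -0.0]
opening: 1.001
```

Call:
drive_tool([
  {"slide": [0.6, -0.5, 0], "delta_rot": [0, 0, 0], "hand": 1},
  {"slide": [0.6, -0.5, 0], "delta_rot": [0, 0, 0], "hand": 1},
  {"slide": [0.6, -0.5, 0], "delta_rot": [0, 0, 0], "hand": 1},
  {"slide": [0.6, -0.5, 0], "delta_rot": [0, 0, 0], "hand": 1},
  {"slide": [0.6, -0.5, 0], "delta_rot": [0, 0, -0.05], "hand": 1},
])

```text
time_s: 2.02
eef_pos: [0.4924, 0.0173, 0.2311]
eef_rot: [-0.0, 0.954, 0.301, -0.0]
wrist_force: [0.5, 0.0, 0.8]
opening: 0.999
```

Call:
drive_tool([
  {"slide": [0, 0, 0], "delta_rot": [0, 0, -0.055], "hand": 1},
  {"slide": [0, 0, 0], "delta_rot": [0, 0, -0.055], "hand": 1},
  {"slide": [0, 0, 0], "delta_rot": [0, 0, -0.055], "hand": 1},
  {"slide": [0, 0, 0], "delta_rot": [0, 0, -0.055], "hand": 1},
  {"slide": [0, 0, 0], "delta_rot": [0, 0, -0.055], "hand": 1},
])

```text
time_s: 2.65
eef_pos: [0.492, 0.0161, 0.231]
eef_rot: [-0.0, 0.739, 0.673, -0.0]
wrist_force: [0.4, 0.9, 0.2]
opening: 0.997
```

```bash
python3 - <<'E'
from h import *
print(ctrl.get_obs()['q'])
snap('wrist','w1.png')
E
```

```text
[-2.08955945e-01 -6.49769331e-03  1.80972853e+00  1.78095382e-05
  1.33902261e+00 -1.15735705e-01]
```

View pics/w1.png

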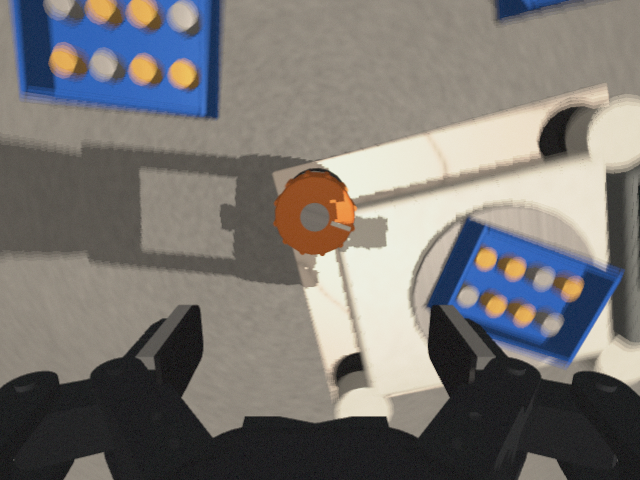

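```bash
python3 - <<'E'
from h import *
c=dict(np.load('pics/w1.png.npz'))
h=cv2.cvtColor(c['frame'],cv2.COLOR_RGB2HSV)
m=cv2.inRange(h,(3,170,100),(15,255,255)); m[:160]=0;m[270:]=0
ys,xs=np.where(m);print(xs.min(),xs.max(),ys.min(),ys.max())
for z in(.112,.116,.119): print(onz(c,316,216.5,z))
for z in (.116,.119):
  print(np.linalg.norm(onz(c,275,217,z)-onz(c,356,217,z)))
print(-c['R'].T@c['t'])
cv2.imwrite('pics/wc1.png',cv2.resize(c['frame'][150:290,240:400,::-1],None,fx=4,fy=4,interpolation=cv2.INTER_CUBIC))
E
```

```text
274 355 171 255
[0.49475819 0.03191647 0.112     ]
[0.49482088 0.03272377 0.116     ]
[0.49486789 0.03332924 0.119     ]
0.05564263505328129
0.05499244060569413
[0.49884452 0.08453899 0.37273536]
```

View pics/wc1.png

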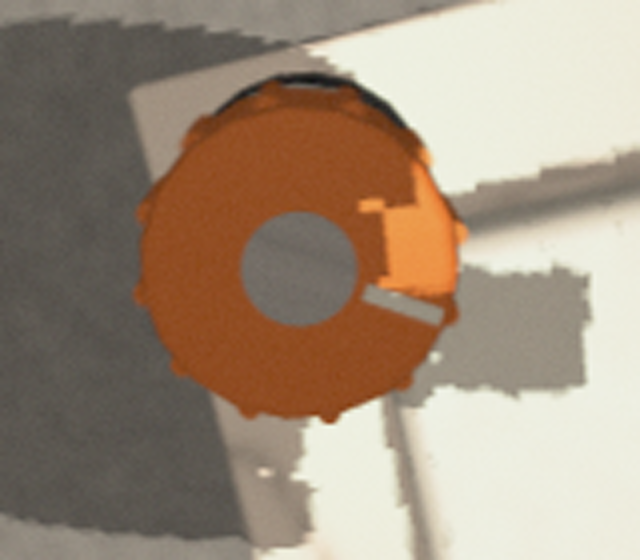

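Call:
drive_tool([
  {"slide": [0, 0, 0], "delta_rot": [0, 0, -0.059], "hand": 1},
  {"slide": [0, 0, 0], "delta_rot": [0, 0, -0.059], "hand": 1},
  {"slide": [0, 0, 0], "delta_rot": [0, 0, -0.059], "hand": 1},
  {"slide": [0, 0, 0], "delta_rot": [0, 0, -0.059], "hand": 1},
  {"slide": [0, 0, 0], "delta_rot": [0, 0, -0.059], "hand": 1},
])

```text
time_s: 3.32
eef_pos: [0.492, 0.0161, 0.2311]
eef_rot: [-0.0, 0.362, 0.932, -0.0]
wrist_force: [-0.2, 0.2, -1.3]
opening: 1.002
```

Call:
drive_tool([
  {"slide": [0, 0, 0], "delta_rot": [0, 0, -0.059], "hand": 1},
  {"slide": [0, 0, 0], "delta_rot": [0, 0, -0.059], "hand": 1},
  {"slide": [0, 0, 0], "delta_rot": [0, 0, -0.059], "hand": 1},
  {"slide": [0, 0, 0], "delta_rot": [0, 0, -0.059], "hand": 1},
  {"slide": [0, 0, 0], "delta_rot": [0, 0, -0.059], "hand": 1},
])

```text
time_s: 3.95
eef_pos: [0.492, 0.0161, 0.231]
eef_rot: [-0.0, -0.093, 0.996, 0.0]
wrist_force: [-1.1, 0.1, -0.3]
opening: 0.997
```

Call:
drive_tool([
  {"slide": [0, 0, 0], "delta_rot": [0, 0, -0.059], "hand": 1},
  {"slide": [0, 0, 0], "delta_rot": [0, 0, -0.059], "hand": 1},
  {"slide": [0, 0, 0], "delta_rot": [0, 0, -0.059], "hand": 1},
  {"slide": [0, 0, 0], "delta_rot": [0, 0, -0.059], "hand": 1},
  {"slide": [0, 0, 0], "delta_rot": [0, 0, -0.055], "hand": 1},
])

```text
time_s: 4.58
eef_pos: [0.492, 0.0161, 0.2311]
eef_rot: [-0.0, -0.523, 0.852, 0.0]
wrist_force: [-1.0, 0.2, -0.3]
opening: 1.001
```

```bash
cat >> h.py <<'E'
from scipy.spatial.transform import Rotation as Ro
def to(p):
    o=ctrl.get_obs();q=o['eef_rot'];R=Ro.from_quat([q[1],q[2],q[3],q[0]]).as_matrix()
    print('pos',o['eef_pos'],'q6',o['q'][5],'t',o['time_s']);print('slide',(R.T@(np.array(p)-o['eef_pos']))/.05, 'z',R[:,2])
    print('F',o['wrist_force'],'T',o['torque'],'open',o['opening'], 'ydir',R[:,1])
E
python3 - <<'E'
from h import *
c=snap('wrist','w2.png')
to([.494,.032,.15])
E
```

```text
pos [0.49202663 0.01604289 0.23108177] q6 -2.887526971584311 t 4.625
slide [-0.30337485  0.1066165   1.62163732] z [-4.09696129e-04  5.69496301e-05 -9.99999914e-01]
F [1.04672595 0.05832897 1.16876706] T [-0.03772615  0.01104143 -0.00377415] open 1.0016779592665654 ydir [-8.94680650e-01  4.46706146e-01  3.91986982e-04]
```

View pics/w2.png

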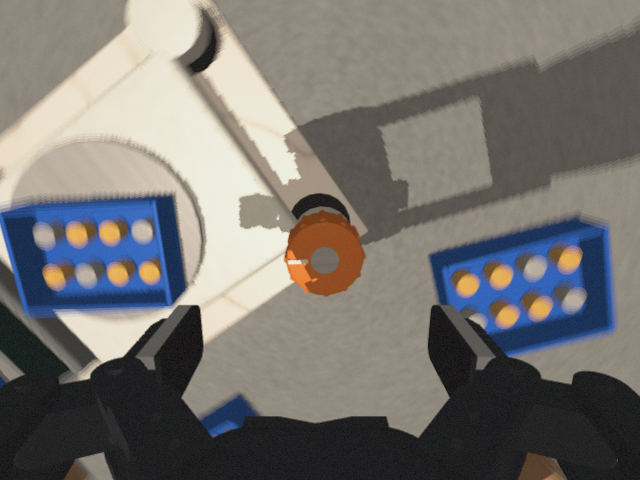

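```bash
python3 - <<'E'
from h import *
c=dict(np.load('pics/w2.png.npz'));d=dict(np.load('pics/w1.png.npz'))
for z in (.112,.116,.119): print(onz(c,324.5,260,z),onz(d,314.75,217,z))
E
```

```text
[0.49394735 0.03388958 0.112     ] [0.49385734 0.03164356 0.112     ]
[0.49344888 0.03268121 0.116     ] [0.49393385 0.03245504 0.116     ]
[0.49307502 0.03177494 0.119     ] [0.49399123 0.03306365 0.119     ]
```

Call:
drive_tool([
  {"slide": [-0.308, 0.121, 0], "delta_rot": [0, 0, 0], "hand": 1},
  {"slide": [0, 0, 0.8], "delta_rot": [0, 0, 0], "hand": 1},
  {"slide": [0, 0, 0.8], "delta_rot": [0, 0, 0], "hand": 1},
  {"slide": [0, 0, 0.4], "delta_rot": [0, 0, 0], "hand": 1},
  {"slide": [0, 0, 0], "delta_rot": [0, 0, 0], "hand": 1},
])

```text
time_s: 5.25
eef_pos: [0.4924, 0.0336, 0.1296]
eef_rot: [-0.001, -0.521, 0.854, 0.001]
wrist_force: [-0.9, -1.0, 0.5]
opening: 0.999
```

```bash
python3 - <<'E'
from h import *
c=snap('wrist','w3.png'); 
to([.4935,.0325,.088])
E
```

```text
pos [0.4934987  0.03328372 0.1310437 ] q6 -2.839854973159875 t 5.3
slide [ 0.0137074  -0.00840273  0.86086646] z [-1.36672256e-03  4.16400177e-04 -9.99998979e-01]
F [ 0.26144629 -0.73541408  0.23880437] T [ 0.04637917  0.03426979 -0.04384478] open 1.0010582536149293 ydir [-0.88926075  0.45739846  0.00140583]
```

View pics/w3.png

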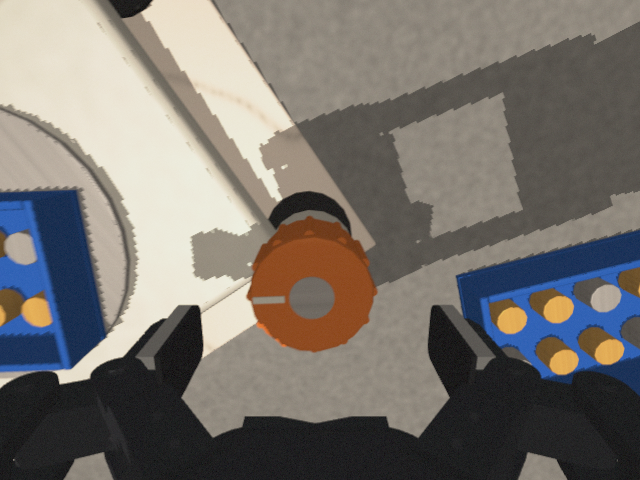

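```bash
python3 - <<'E'
from h import *
c=dict(np.load('pics/w3.png.npz'))
for z in (.112,.116,.119): print(onz(c,312,298,z), np.linalg.norm(onz(c,248,298,z)-onz(c,376,298,z)))
print(c['mtx'])
E
```

```text
[0.49472747 0.03443186 0.112     ] 0.05799597976177346
[0.49390479 0.03288343 0.116     ] 0.05654079752167127
[0.49328779 0.0317221  0.119     ] 0.05544941084159459
[[380.40272128   0.         315.11004248]
 [  0.         380.40272128 244.67055991]
 [  0.           0.           1.        ]]
```

Call:
drive_tool([
  {"slide": [0.01, -0.005, 0.43], "delta_rot": [0, 0, 0], "hand": 1},
  {"slide": [0, 0, 0.43], "delta_rot": [0, 0, 0], "hand": 1},
  {"slide": [0, 0, 0], "delta_rot": [0, 0, 0], "hand": 1},
  {"slide": [0, 0, 0], "delta_rot": [0, 0, 0], "hand": 1},
  {"slide": [0, 0, 0], "delta_rot": [0, 0, 0], "hand": 1},
])

```text
time_s: 5.92
eef_pos: [0.4949, 0.0319, 0.0897]
eef_rot: [0.001, -0.522, 0.853, -0.001]
wrist_force: [-0.3, -0.6, 0.2]
opening: 1.001
```

```bash
python3 - <<'E'
from h import *
to([.4935,.0325,.088])
E
```

```text
pos [0.49489306 0.03187552 0.08969123] q6 -2.8440407286508544 t 5.925
slide [0.0016033  0.03057151 0.03375122] z [ 2.44986235e-03 -3.94977367e-04 -9.99996921e-01]
F [-0.28557233 -0.56233649  0.1511826 ] T [0.0119371  0.00183868 0.01080299] open 1.000754693273988 ydir [-0.89015156  0.45565845 -0.00236073]
```

Call:
drive_tool([
  {"slide": [0, 0.02, 0], "delta_rot": [0, 0, 0], "hand": 0.7},
  {"slide": [0, 0, 0], "delta_rot": [0, 0, 0], "hand": 0.68},
  {"slide": [0, 0, 0], "delta_rot": [0, 0, 0], "hand": 0.6},
  {"slide": [0, 0, 0], "delta_rot": [0, 0, 0], "hand": 0.5},
  {"slide": [0, 0, 0], "delta_rot": [0, 0, 0], "hand": 0.5},
])

```text
time_s: 6.55
eef_pos: [0.4931, 0.0324, 0.0886]
eef_rot: [0.0, -0.522, 0.853, -0.0]
wrist_force: [-2.2, 0.6, 5.1]
opening: 0.634
```

```bash
python3 - <<'E'
from h import *
to([.4935,.0325,.088])
E
```

```text
pos [0.49314378 0.03239851 0.08855667] q6 -2.843884355603968 t 6.55
slide [-0.00504988 -0.00541417  0.01113632] z [ 4.03687828e-04  6.81482103e-06 -9.99999918e-01]
F [-2.23685065  0.59387854  5.14945267] T [ 0.03052902  0.03295853 -0.0240774 ] open 0.6341736984280515 ydir [-8.90260059e-01  4.55452413e-01 -3.56283352e-04]
```

Call:
drive_tool([
  {"slide": [0, -0.01, -0.01], "delta_rot": [0, 0, 0], "hand": 0.5},
  {"slide": [0, 0, 0], "delta_rot": [0, 0, 0], "hand": 0.5},
  {"slide": [0, 0, 0], "delta_rot": [0, 0, 0], "hand": 0.5},
  {"slide": [0, 0, 0], "delta_rot": [0, 0, 0], "hand": 0.5},
  {"slide": [0, 0, 0], "delta_rot": [0, 0, 0], "hand": 0.5},
])

```text
time_s: 7.18
eef_pos: [0.4932, 0.0323, 0.0887]
eef_rot: [-0.0, -0.522, 0.853, 0.0]
wrist_force: [-3.3, 2.7, 4.8]
opening: 0.637
```

```bash
python3 - <<'E'
from h import *
to([.4935,.0325,.088])
E
```

```text
pos [0.49319582 0.03232175 0.08873504] q6 -2.84421532850077 t 7.175
slide [-0.00594386 -0.00379947  0.01469925] z [-3.94921758e-04  2.37493846e-04 -9.99999894e-01]
F [-3.34266682  2.73441771  4.83764856] T [ 0.34442891  0.28357495 -0.01803877] open 0.6368885957918056 ydir [-8.90297330e-01  4.55379460e-01  4.59747655e-04]
```

Call:
drive_tool([
  {"slide": [0, 0.02, -0.02], "delta_rot": [0, 0, 0], "hand": 0.5},
  {"slide": [0, 0, 0], "delta_rot": [0, 0, 0], "hand": 0.5},
  {"slide": [0, 0, 0], "delta_rot": [0, 0, 0], "hand": 0.5},
  {"slide": [0, 0, 0], "delta_rot": [0, 0, 0], "hand": 0.5},
  {"slide": [0, 0, 0], "delta_rot": [0, 0, 0], "hand": 0.5},
])

```text
time_s: 7.8
eef_pos: [0.4932, 0.0322, 0.0896]
eef_rot: [0.001, -0.522, 0.853, -0.001]
wrist_force: [4.8, -1.0, -4.9]
opening: 0.638
```

```bash
python3 - <<'E'
from h import *
to([.4935,.0325,.088])
E
```

```text
pos [0.49320379 0.03217744 0.08961236] q6 -2.8437375629757984 t 7.8
slide [-0.00843546 -0.00228326  0.03225253] z [ 1.51283606e-03 -5.52563240e-04 -9.99998703e-01]
F [ 4.75678761 -1.03095509 -4.88177166] T [-0.17947254 -0.79229388  0.07244178] open 0.6384179012958657 ydir [-0.89020015  0.45556684 -0.00159846]
```

Call:
drive_tool([
  {"slide": [0, -0.01, 0.01], "delta_rot": [0, 0, 0], "hand": 0.5},
  {"slide": [0, 0, 0], "delta_rot": [0, 0, 0], "hand": 0.5},
  {"slide": [0, 0, 0], "delta_rot": [0, 0, 0], "hand": 0.5},
  {"slide": [0, 0, 0], "delta_rot": [0, 0, 0], "hand": 0.5},
  {"slide": [0, 0, 0], "delta_rot": [0, 0, 0], "hand": 0.5},
])

```text
time_s: 8.43
eef_pos: [0.4932, 0.0323, 0.0894]
eef_rot: [0.0, -0.522, 0.853, -0.0]
wrist_force: [4.5, -1.3, -3.6]
opening: 0.631
```

```bash
python3 - <<'E'
from h import *
to([.4935,.0325,.088])
E
```

```text
pos [0.49318671 0.03226778 0.08938452] q6 -2.8438974003933915 t 8.425
slide [-0.00698693 -0.00344529  0.02769304] z [ 5.99040084e-04 -2.46326073e-04 -9.99999790e-01]
F [ 4.52427577 -1.33353041 -3.56451039] T [-0.23619503 -0.71307778  0.0108403 ] open 0.6314871578441204 ydir [-8.90274131e-01  4.55424587e-01 -6.45492976e-04]
```

Call:
drive_tool([
  {"slide": [0, -0.006, 0.005], "delta_rot": [0, 0, 0], "hand": 0.5},
  {"slide": [0, 0, 0], "delta_rot": [0, 0, 0.02], "hand": 0.5},
  {"slide": [0, 0, 0], "delta_rot": [0, 0, 0.03], "hand": 0.5},
  {"slide": [0, 0, 0], "delta_rot": [0, 0, 0.03], "hand": 0.5},
  {"slide": [0, 0, 0], "delta_rot": [0, 0, 0], "hand": 0.5},
])

```text
time_s: 9.05
eef_pos: [0.4932, 0.0323, 0.0892]
eef_rot: [-0.0, -0.411, 0.912, -0.0]
wrist_force: [2.7, -0.9, -1.5]
opening: 0.639
```

```bash
python3 - <<'E'
from h import *
to([.4935,.0325,.088])
E
```

```text
pos [0.49319907 0.03226271 0.08915654] q6 -2.5934662431945346 t 9.05
slide [-0.00754166 -0.0013691   0.02313063] z [ 2.85286655e-06 -2.60406921e-05 -1.00000000e+00]
F [ 2.71320794 -0.86098741 -1.52396502] T [-0.23241832 -0.58185427 -0.06792516] open 0.6391174986038577 ydir [-7.49540756e-01  6.61958197e-01 -1.93761893e-05]
```

Call:
drive_tool([
  {"slide": [0, 0, 0], "delta_rot": [0, 0, 0.04], "hand": 0.5},
  {"slide": [0, 0, 0], "delta_rot": [0, 0, 0.04], "hand": 0.5},
  {"slide": [0, 0, 0], "delta_rot": [0, 0, 0.04], "hand": 0.5},
  {"slide": [0, 0, 0], "delta_rot": [0, 0, 0.04], "hand": 0.5},
  {"slide": [0, 0, 0], "delta_rot": [0, 0, 0], "hand": 0.5},
])

```text
time_s: 9.68
eef_pos: [0.4932, 0.0323, 0.0891]
eef_rot: [0.0, -0.172, 0.985, 0.0]
wrist_force: [3.0, -1.4, -0.3]
opening: 0.638
```

```bash
python3 - <<'E'
from h import *
c=snap('wrist','w4.png')
to([.4935,.0325,.088])
E
```

```text
pos [0.49319697 0.03223299 0.08911593] q6 -2.0938372445963904 t 9.725
slide [-0.00751775  0.00295594  0.02231855] z [-1.28812402e-05 -4.22371685e-06 -1.00000000e+00]
F [ 2.31853751 -0.57542538 -0.70831435] T [-0.14958269 -0.55123842 -0.06529415] open 0.6362578986445833 ydir [-3.40692867e-01  9.40174649e-01  4.17515135e-07]
```

View pics/w4.png

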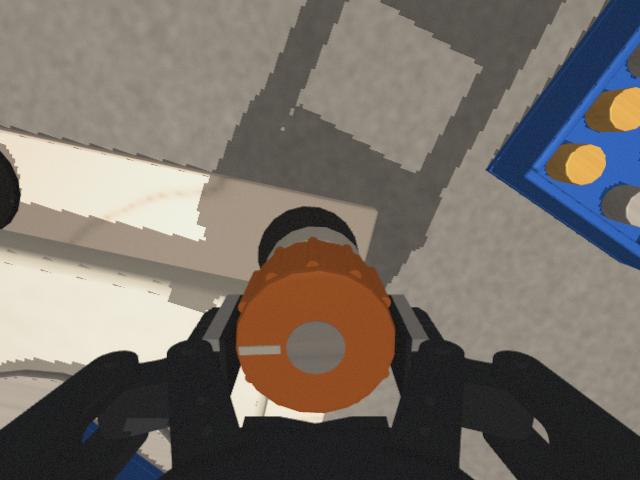

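Call:
drive_tool([
  {"slide": [0, 0, 0], "delta_rot": [0, 0, 0.04], "hand": 0.5},
  {"slide": [0, 0, 0], "delta_rot": [0, 0, 0.04], "hand": 0.5},
  {"slide": [0, 0, 0], "delta_rot": [0, 0, 0.04], "hand": 0.5},
  {"slide": [0, 0, 0], "delta_rot": [0, 0, 0.04], "hand": 0.5},
  {"slide": [0, 0, 0], "delta_rot": [0, 0, 0], "hand": 0.5},
])

```text
time_s: 10.35
eef_pos: [0.4932, 0.0323, 0.0891]
eef_rot: [-0.0, 0.077, 0.997, 0.0]
wrist_force: [2.1, -0.7, -0.2]
opening: 0.637
```

Call:
drive_tool([
  {"slide": [0, 0, 0], "delta_rot": [0, 0, 0.03], "hand": 0.5},
  {"slide": [0, 0, 0], "delta_rot": [0, 0, 0.03], "hand": 0.5},
  {"slide": [0, 0, 0], "delta_rot": [0, 0, 0.03], "hand": 0.5},
  {"slide": [0, 0, 0], "delta_rot": [0, 0, 0.03], "hand": 0.5},
  {"slide": [0, 0, 0], "delta_rot": [0, 0, 0], "hand": 0.5},
])

```text
time_s: 10.98
eef_pos: [0.4932, 0.0323, 0.0891]
eef_rot: [0.0, 0.263, 0.965, 0.0]
wrist_force: [2.2, -1.0, -0.7]
opening: 0.638
```

Call:
drive_tool([
  {"slide": [0, 0, 0], "delta_rot": [0, 0, 0.03], "hand": 0.5},
  {"slide": [0, 0, 0], "delta_rot": [0, 0, 0.03], "hand": 0.5},
  {"slide": [0, 0, 0], "delta_rot": [0, 0, 0.03], "hand": 0.5},
  {"slide": [0, 0, 0], "delta_rot": [0, 0, 0.03], "hand": 0.5},
  {"slide": [0, 0, 0], "delta_rot": [0, 0, 0], "hand": 0.5},
])

```text
time_s: 11.6
eef_pos: [0.4933, 0.0323, 0.0891]
eef_rot: [0.0, 0.439, 0.899, 0.0]
wrist_force: [2.9, -0.5, -1.1]
opening: 0.64
```

```bash
python3 - <<'E'
from h import *
to([.4935,.0325,.088])
E
```

```text
pos [0.49328736 0.03228305 0.08909836] q6 -0.8378087151343772 t 11.6
slide [0.00080717 0.00601713 0.02196839] z [ 2.03953004e-04  9.27918760e-05 -9.99999975e-01]
F [ 2.94304716 -0.50428222 -1.13389233] T [-0.04951536 -0.72391054 -0.12061072] open 0.6403496102457482 ydir [7.88524990e-01 6.15002678e-01 2.17889298e-04]
```

Call:
drive_tool([
  {"slide": [0, 0, 0], "delta_rot": [0, 0, 0.03], "hand": 0.5},
  {"slide": [0, 0, 0], "delta_rot": [0, 0, 0.03], "hand": 0.5},
  {"slide": [0, 0, 0], "delta_rot": [0, 0, 0.03], "hand": 0.5},
  {"slide": [0, 0, 0], "delta_rot": [0, 0, 0.03], "hand": 0.5},
  {"slide": [0, 0, 0], "delta_rot": [0, 0, 0], "hand": 0.5},
])

```text
time_s: 12.22
eef_pos: [0.4934, 0.0322, 0.0892]
eef_rot: [0.0, 0.599, 0.8, 0.0]
wrist_force: [1.3, -0.4, -0.2]
opening: 0.637
```

Call:
drive_tool([
  {"slide": [0, 0, 0], "delta_rot": [0, 0, 0.03], "hand": 0.5},
  {"slide": [0, 0, 0], "delta_rot": [0, 0, 0.03], "hand": 0.5},
  {"slide": [0, 0, 0], "delta_rot": [0, 0, 0.03], "hand": 0.5},
  {"slide": [0, 0, 0], "delta_rot": [0, 0, 0.03], "hand": 0.5},
  {"slide": [0, 0, 0], "delta_rot": [0, 0, 0], "hand": 0.5},
])

```text
time_s: 12.85
eef_pos: [0.4934, 0.0321, 0.0892]
eef_rot: [0.0, 0.739, 0.674, 0.0]
wrist_force: [2.5, -1.5, 0.6]
opening: 0.636
```

```bash
python3 - <<'E'
from h import *
to([.4935,.0325,.088])
E
```

```text
pos [0.49339661 0.03213259 0.08918475] q6 -0.08385391508958398 t 12.85
slide [0.00751101 0.00137618 0.02369416] z [ 4.72897234e-04 -2.44241119e-04 -9.99999858e-01]
F [ 2.52339606 -1.5361453   0.56885621] T [-0.3499388  -0.91650687 -0.08182416] open 0.6359639608955646 ydir [ 9.95818872e-01 -9.13484017e-02  4.93231095e-04]
```

Call:
drive_tool([
  {"slide": [0, 0, 0], "delta_rot": [0, 0, 0.03], "hand": 0.5},
  {"slide": [0, 0, 0], "delta_rot": [0, 0, 0.03], "hand": 0.5},
  {"slide": [0, 0, 0], "delta_rot": [0, 0, 0.02], "hand": 0.5},
  {"slide": [0, 0, 0], "delta_rot": [0, 0, 0], "hand": 0.5},
  {"slide": [0, 0, 0], "delta_rot": [0, 0, 0], "hand": 0.5},
])

```text
time_s: 13.48
eef_pos: [0.4934, 0.0321, 0.0892]
eef_rot: [0.0, 0.818, 0.576, 0.0]
wrist_force: [2.4, -1.3, 2.2]
opening: 0.64
```

Call:
drive_tool([
  {"slide": [0, 0, 0], "delta_rot": [0, 0, 0.03], "hand": 0.5},
  {"slide": [0, 0, 0], "delta_rot": [0, 0, 0.03], "hand": 0.5},
  {"slide": [0, 0, 0], "delta_rot": [0, 0, 0.02], "hand": 0.5},
  {"slide": [0, 0, 0], "delta_rot": [0, 0, 0], "hand": 0.5},
  {"slide": [0, 0, 0], "delta_rot": [0, 0, 0], "hand": 0.5},
])

```text
time_s: 14.1
eef_pos: [0.4933, 0.0321, 0.0891]
eef_rot: [0.0, 0.884, 0.468, 0.0]
wrist_force: [1.1, -1.7, 1.5]
opening: 0.632
```

```bash
python3 - <<'E'
from h import *
to([.4935,.0325,.088])
E
```

```text
pos [0.49333463 0.03205323 0.08913776] q6 0.42103077591920124 t 14.1
slide [ 0.00925423 -0.00229186  0.02275269] z [ 2.79929605e-04 -3.85570664e-04 -9.99999886e-01]
F [ 1.09344269 -1.71042062  1.47742716] T [-0.85096254 -0.86790336  0.07202197] open 0.6322301116222828 ydir [ 8.27402995e-01 -5.61608478e-01  4.48154398e-04]
```

Call:
drive_tool([
  {"slide": [0, 0, 0], "delta_rot": [0, 0, 0.03], "hand": 0.5},
  {"slide": [0, 0, 0], "delta_rot": [0, 0, 0.03], "hand": 0.5},
  {"slide": [0, 0, 0], "delta_rot": [0, 0, 0.02], "hand": 0.5},
  {"slide": [0, 0, 0], "delta_rot": [0, 0, 0], "hand": 0.5},
  {"slide": [0, 0, 0], "delta_rot": [0, 0, 0], "hand": 0.5},
])

```text
time_s: 14.72
eef_pos: [0.4933, 0.032, 0.0891]
eef_rot: [0.0, 0.935, 0.354, -0.0]
wrist_force: [2.6, -3.6, 1.4]
opening: 0.634
```

Call:
drive_tool([
  {"slide": [0, 0, 0], "delta_rot": [0, 0, 0.03], "hand": 0.5},
  {"slide": [0, 0, 0], "delta_rot": [0, 0, 0.03], "hand": 0.5},
  {"slide": [0, 0, 0], "delta_rot": [0, 0, 0.02], "hand": 0.5},
  {"slide": [0, 0, 0], "delta_rot": [0, 0, 0], "hand": 0.5},
  {"slide": [0, 0, 0], "delta_rot": [0, 0, 0], "hand": 0.5},
])

```text
time_s: 15.35
eef_pos: [0.4932, 0.032, 0.089]
eef_rot: [0.0, 0.972, 0.234, -0.0]
wrist_force: [1.0, -3.9, 1.5]
opening: 0.637
```

```bash
python3 - <<'E'
from h import *
to([.4935,.0325,.088])
E
```

```text
pos [0.49320429 0.03204935 0.08904096] q6 0.9240754554377832 t 15.35
slide [ 0.00936611 -0.00534992  0.02081601] z [-5.41593701e-05 -3.24100383e-04 -9.99999946e-01]
F [ 1.034981   -3.94339482  1.49535456] T [-1.30621841 -0.60088177  0.00959289] open 0.637370494496126 ydir [ 4.54102761e-01 -8.90949276e-01  2.64163096e-04]
```

Call:
drive_tool([
  {"slide": [0, 0.008, 0], "delta_rot": [0, 0, 0], "hand": 0.5},
  {"slide": [0, 0, 0], "delta_rot": [0, 0, 0.03], "hand": 0.5},
  {"slide": [0, 0, 0], "delta_rot": [0, 0, 0.03], "hand": 0.5},
  {"slide": [0, 0, 0], "delta_rot": [0, 0, 0], "hand": 0.5},
  {"slide": [0, 0, 0], "delta_rot": [0, 0, 0], "hand": 0.5},
])

```text
time_s: 15.98
eef_pos: [0.4931, 0.032, 0.089]
eef_rot: [-0.0, 0.99, 0.141, -0.0]
wrist_force: [1.5, -2.2, 3.0]
opening: 0.635
```

```bash
python3 - <<'E'
from h import *
to([.4935,.0325,.088])
E
```

```text
pos [0.49313557 0.03203156 0.0889727 ] q6 1.1116463258761253 t 15.975
slide [ 0.00962474 -0.00695228  0.01945219] z [-5.32063190e-04  2.22628924e-04 -9.99999834e-01]
F [ 1.4545607  -2.2209044   3.00714396] T [-1.07829741 -0.39103155 -0.00749432] open 0.6353591732025915 ydir [ 2.79391746e-01 -9.60177130e-01 -3.62417326e-04]
```

Call:
drive_tool([
  {"slide": [0, 0.003, 0], "delta_rot": [0, 0, 0.03], "hand": 0.5},
  {"slide": [0, 0, 0], "delta_rot": [0, 0, 0.03], "hand": 0.5},
  {"slide": [0, 0, 0], "delta_rot": [0, 0, 0.02], "hand": 0.5},
  {"slide": [0, 0, 0], "delta_rot": [0, 0, 0], "hand": 0.5},
  {"slide": [0, 0, 0], "delta_rot": [0, 0, 0], "hand": 0.5},
])

```text
time_s: 16.6
eef_pos: [0.4931, 0.032, 0.089]
eef_rot: [-0.0, 1.0, 0.016, -0.0]
wrist_force: [0.6, -1.0, 3.2]
opening: 0.639
```

Call:
drive_tool([
  {"slide": [0, 0, 0], "delta_rot": [0, 0, 0.03], "hand": 0.5},
  {"slide": [0, 0, 0], "delta_rot": [0, 0, 0.03], "hand": 0.5},
  {"slide": [0, 0, 0], "delta_rot": [0, 0, 0.02], "hand": 0.5},
  {"slide": [0, 0, 0], "delta_rot": [0, 0, 0], "hand": 0.5},
  {"slide": [0, 0, 0], "delta_rot": [0, 0, 0], "hand": 0.5},
])

```text
time_s: 17.23
eef_pos: [0.4931, 0.032, 0.0891]
eef_rot: [-0.0, 0.994, -0.11, -0.0]
wrist_force: [-0.8, -0.5, 5.5]
opening: 0.635
```

```bash
python3 - <<'E'
from h import *
to([.4935,.0325,.088])
E
```

```text
pos [0.49311537 0.0320285  0.08913253] q6 1.614622794302361 t 17.225
slide [ 0.00546645 -0.01087361  0.02265028] z [-7.55545756e-04  5.84606842e-04 -9.99999544e-01]
F [-0.83620432 -0.54727625  5.52553537] T [-0.73083647  0.15521711 -0.13975493] open 0.6351547135169435 ydir [-2.18452163e-01 -9.75847574e-01 -4.05436749e-04]
```

Call:
drive_tool([
  {"slide": [0, 0, 0], "delta_rot": [0, 0, 0.03], "hand": 0.5},
  {"slide": [0, 0, 0], "delta_rot": [0, 0, 0.03], "hand": 0.5},
  {"slide": [0, 0, 0], "delta_rot": [0, 0, 0.02], "hand": 0.5},
  {"slide": [0, 0, 0], "delta_rot": [0, 0, 0], "hand": 0.5},
  {"slide": [0, 0, 0], "delta_rot": [0, 0, 0], "hand": 0.5},
])

```text
time_s: 17.85
eef_pos: [0.4931, 0.0321, 0.0893]
eef_rot: [-0.0, 0.972, -0.234, -0.0]
wrist_force: [-0.2, -0.8, 6.9]
opening: 0.641
```

```bash
python3 - <<'E'
from h import *
to([.4935,.0325,.088])
E
```

```text
pos [0.49311984 0.03206456 0.0892744 ] q6 1.8659384106548014 t 17.85
slide [ 0.0028436  -0.01120695  0.02548732] z [-8.22305619e-04  6.48073490e-04 -9.99999452e-01]
F [-0.18516847 -0.7588315   6.88275257] T [-0.56079105  0.30492008 -0.07121126] open 0.6408962327113675 ydir [-4.54251283e-01 -8.90873577e-01 -2.03818278e-04]
```

Call:
drive_tool([
  {"slide": [0, 0, 0], "delta_rot": [0, 0, 0.03], "hand": 0.5},
  {"slide": [0, 0, 0], "delta_rot": [0, 0, 0.03], "hand": 0.5},
  {"slide": [0, 0, 0], "delta_rot": [0, 0, 0], "hand": 0.5},
  {"slide": [0, 0, 0], "delta_rot": [0, 0, 0], "hand": 0.5},
  {"slide": [0, 0, 0], "delta_rot": [0, 0, 0], "hand": 0.5},
])

```text
time_s: 18.48
eef_pos: [0.4931, 0.0321, 0.0894]
eef_rot: [-0.0, 0.946, -0.324, -0.001]
wrist_force: [-1.8, -1.8, 7.6]
opening: 0.635
```

```bash
python3 - <<'E'
from h import *
to([.4935,.0325,.088])
E
```

```text
pos [0.49314111 0.03208795 0.08941313] q6 2.0544163499198445 t 18.475
slide [ 0.00064776 -0.01090788  0.02826314] z [-7.97629448e-04  7.67112541e-04 -9.99999388e-01]
F [-1.7573909  -1.78461967  7.61925747] T [-0.47037023  0.44975445 -0.03326198] open 0.6349694773443556 ydir [-6.13200700e-01 -7.89927141e-01 -1.16856152e-04]
```

Call:
drive_tool([
  {"slide": [0, 0, 0], "delta_rot": [0, 0, 0], "hand": 1},
  {"slide": [0, 0, 0], "delta_rot": [0, 0, 0], "hand": 1},
  {"slide": [0, 0, 0], "delta_rot": [0, 0, 0], "hand": 1},
  {"slide": [0, 0, 0], "delta_rot": [0, 0, 0], "hand": 1},
  {"slide": [0, 0, 0], "delta_rot": [0, 0, 0], "hand": 1},
])

```text
time_s: 19.1
eef_pos: [0.4934, 0.0318, 0.089]
eef_rot: [-0.0, 0.946, -0.325, -0.0]
wrist_force: [0.2, -0.8, -0.8]
opening: 1.0
```

Call:
drive_tool([
  {"slide": [0, 0, -0.3], "delta_rot": [0, 0, 0], "hand": 1},
  {"slide": [0, 0, -0.3], "delta_rot": [0, 0, 0], "hand": 1},
  {"slide": [0, 0, -0.3], "delta_rot": [0, 0, 0], "hand": 1},
  {"slide": [0, 0, -0.3], "delta_rot": [0, 0, 0], "hand": 0},
  {"slide": [0, 0, 0], "delta_rot": [0, 0, 0], "hand": 0},
])

```text
time_s: 19.73
eef_pos: [0.4946, 0.0315, 0.1509]
eef_rot: [-0.0, 0.946, -0.325, 0.002]
wrist_force: [-0.2, -0.2, -0.1]
opening: 0.609
```

```bash
python3 - <<'E'
from h import *
c=snap('wrist','w5.png');snap('scene','s5.png');snap('top','t5.png')
to([.4935,.0325,.125])
a=cv2.imread('pics/scene0.png')[200:300,280:380];b=cv2.imread('pics/s5.png')[200:300,280:380]
cv2.imwrite('pics/cmp5.png',cv2.resize(np.hstack([a,b]),None,fx=4,fy=4,interpolation=cv2.INTER_CUBIC))
E
```

```text
pos [0.49303722 0.03180797 0.14864059] q6 2.055855846895318 t 19.875
slide [-0.00087562 -0.0167744   0.47280659] z [-7.54053706e-04  1.38595409e-04 -9.99999706e-01]
F [-0.43200859 -1.13767112 -0.15834213] T [-0.03019114  0.01396612  0.01629389] open 0.32721554277869214 ydir [-6.14213832e-01 -7.89139559e-01  3.53779201e-04]
```

View pics/cmp5.png

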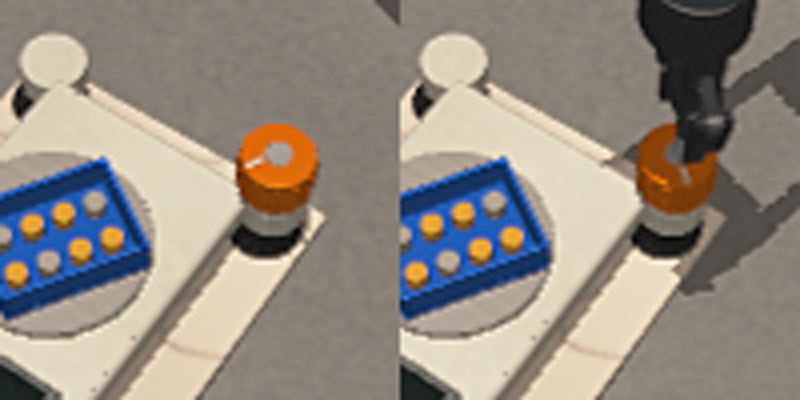

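View pics/w5.png

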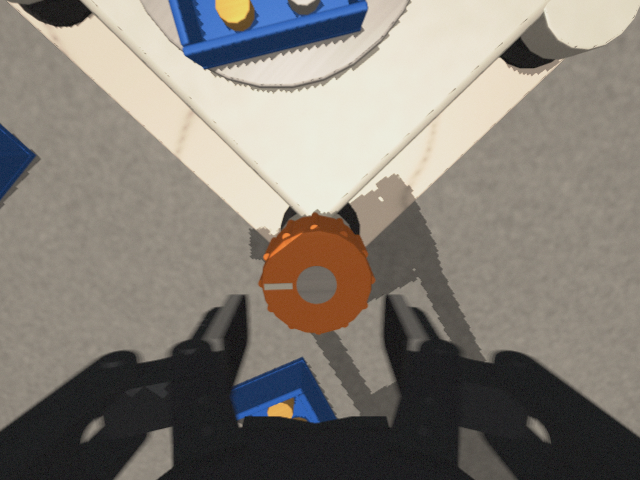

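Call:
drive_tool([
  {"slide": [0, 0, 0.25], "delta_rot": [0, 0, 0], "hand": 0},
  {"slide": [0, 0, 0.25], "delta_rot": [0, 0, 0], "hand": 0},
  {"slide": [0, 0, 0], "delta_rot": [0, 0, 0], "hand": 0},
  {"slide": [0, 0, 0], "delta_rot": [0, 0, 0], "hand": 0},
  {"slide": [0, 0, 0], "delta_rot": [0, 0, 0], "hand": 0},
])

```text
time_s: 20.5
eef_pos: [0.4938, 0.0317, 0.1244]
eef_rot: [-0.0, 0.946, -0.325, 0.0]
wrist_force: [0.7, -0.0, 0.4]
opening: -0.002
```

Call:
drive_tool([
  {"slide": [0, 0, 0.02], "delta_rot": [0, 0, 0], "hand": 0},
  {"slide": [0, 0, 0.02], "delta_rot": [0, 0, 0], "hand": 0},
  {"slide": [0, 0, 0.01], "delta_rot": [0, 0, 0], "hand": 0},
  {"slide": [0, 0, 0], "delta_rot": [0, 0, 0], "hand": 0},
  {"slide": [0, 0, 0], "delta_rot": [0, 0, 0], "hand": 0},
])

```text
time_s: 21.12
eef_pos: [0.4935, 0.0317, 0.1216]
eef_rot: [-0.0, 0.946, -0.325, 0.0]
wrist_force: [-0.0, -0.2, 0.1]
opening: -0.0
```

Call:
drive_tool([
  {"slide": [0, 0, 0.02], "delta_rot": [0, 0, 0], "hand": 0},
  {"slide": [0, 0, 0.02], "delta_rot": [0, 0, 0], "hand": 0},
  {"slide": [0, 0, 0], "delta_rot": [0, 0, 0], "hand": 0},
  {"slide": [0, 0, 0], "delta_rot": [0, 0, 0], "hand": 0},
  {"slide": [0, 0, 0], "delta_rot": [0, 0, 0], "hand": 0},
])

```text
time_s: 21.75
eef_pos: [0.4934, 0.0317, 0.1196]
eef_rot: [0.0, 0.946, -0.325, 0.0]
wrist_force: [-0.6, -0.1, 0.5]
opening: -0.001
```

Call:
drive_tool([
  {"slide": [0, 0, 0.01], "delta_rot": [0, 0, 0], "hand": 0},
  {"slide": [0, 0, 0.01], "delta_rot": [0, 0, 0], "hand": 0},
  {"slide": [0, 0, 0], "delta_rot": [0, 0, 0], "hand": 0},
  {"slide": [0, 0, 0], "delta_rot": [0, 0, 0], "hand": 0},
  {"slide": [0, 0, 0], "delta_rot": [0, 0, 0], "hand": 0},
])

```text
time_s: 22.38
eef_pos: [0.4934, 0.0318, 0.1186]
eef_rot: [0.0, 0.946, -0.325, 0.0]
wrist_force: [0.6, -0.6, 1.0]
opening: -0.002
```

Call:
drive_tool([
  {"slide": [0, 0, 0.01], "delta_rot": [0, 0, 0], "hand": 0},
  {"slide": [0, 0, 0], "delta_rot": [0, 0, 0], "hand": 0},
  {"slide": [0, 0, 0], "delta_rot": [0, 0, 0], "hand": 0},
  {"slide": [0, 0, 0], "delta_rot": [0, 0, 0], "hand": 0},
  {"slide": [0, 0, 0], "delta_rot": [0, 0, 0], "hand": 0},
])

```text
time_s: 23.0
eef_pos: [0.4934, 0.0317, 0.1181]
eef_rot: [-0.0, 0.946, -0.325, 0.0]
wrist_force: [0.2, 0.3, -0.5]
opening: -0.002
```

Call:
drive_tool([
  {"slide": [0, 0, 0.01], "delta_rot": [0, 0, 0], "hand": 0},
  {"slide": [0, 0, 0], "delta_rot": [0, 0, 0], "hand": 0},
  {"slide": [0, 0, 0], "delta_rot": [0, 0, 0], "hand": 0},
  {"slide": [0, 0, 0], "delta_rot": [0, 0, 0], "hand": 0},
  {"slide": [0, 0, 0], "delta_rot": [0, 0, 0], "hand": 0},
])

```text
time_s: 23.62
eef_pos: [0.4934, 0.0318, 0.1176]
eef_rot: [-0.0, 0.946, -0.325, 0.0]
wrist_force: [-0.9, 0.2, -1.1]
opening: 0.003
```

Call:
drive_tool([
  {"slide": [0, 0, 0.01], "delta_rot": [0, 0, 0], "hand": 0},
  {"slide": [0, 0, 0], "delta_rot": [0, 0, 0], "hand": 0},
  {"slide": [0, 0, 0], "delta_rot": [0, 0, 0], "hand": 0},
  {"slide": [0, 0, 0], "delta_rot": [0, 0, 0], "hand": 0},
  {"slide": [0, 0, 0], "delta_rot": [0, 0, 0], "hand": 0},
])

```text
time_s: 24.25
eef_pos: [0.4935, 0.0318, 0.1172]
eef_rot: [-0.0, 0.946, -0.325, 0.0]
wrist_force: [-1.9, 0.3, 5.0]
opening: 0.002
```

Call:
drive_tool([
  {"slide": [0, 0, 0.01], "delta_rot": [0, 0, 0], "hand": 0},
  {"slide": [0, 0, 0], "delta_rot": [0, 0, 0], "hand": 0},
  {"slide": [0, 0, 0], "delta_rot": [0, 0, 0], "hand": 0},
  {"slide": [0, 0, 0], "delta_rot": [0, 0, 0], "hand": 0},
  {"slide": [0, 0, 0], "delta_rot": [0, 0, 0], "hand": 0},
])

```text
time_s: 24.88
eef_pos: [0.4935, 0.0318, 0.1171]
eef_rot: [-0.0, 0.946, -0.325, 0.0]
wrist_force: [-3.9, 0.8, 8.4]
opening: 0.001
```

Call:
drive_tool([
  {"slide": [0, 0, 0.01], "delta_rot": [0, 0, 0], "hand": 0},
  {"slide": [0, 0, 0], "delta_rot": [0, 0, 0], "hand": 0},
  {"slide": [0, 0, 0], "delta_rot": [0, 0, 0], "hand": 0},
  {"slide": [0, 0, 0], "delta_rot": [0, 0, 0], "hand": 0},
  {"slide": [0, 0, 0], "delta_rot": [0, 0, 0], "hand": 0},
])

```text
time_s: 25.5
eef_pos: [0.4935, 0.0318, 0.1169]
eef_rot: [-0.0, 0.946, -0.325, 0.0]
wrist_force: [-4.9, 1.5, 11.1]
opening: 0.001
```

Call:
drive_tool([
  {"slide": [0, 0, 0.01], "delta_rot": [0, 0, 0], "hand": 0},
  {"slide": [0, 0, 0], "delta_rot": [0, 0, 0], "hand": 0},
  {"slide": [0, 0, 0], "delta_rot": [0, 0, 0], "hand": 0},
  {"slide": [0, 0, 0], "delta_rot": [0, 0, 0], "hand": 0},
  {"slide": [0, 0, 0], "delta_rot": [0, 0, 0], "hand": 0},
])

```text
time_s: 26.12
eef_pos: [0.4935, 0.0319, 0.1168]
eef_rot: [-0.0, 0.946, -0.325, 0.0]
wrist_force: [-7.0, 2.0, 15.1]
opening: 0.001
```

Call:
drive_tool([
  {"slide": [0, 0, -0.4], "delta_rot": [0, 0, 0], "hand": 0},
  {"slide": [0, 0, -0.4], "delta_rot": [0, 0, 0], "hand": 0},
  {"slide": [0.69, 0.71, 0], "delta_rot": [0, 0, 0], "hand": 0},
  {"slide": [0.69, 0.71, 0], "delta_rot": [0, 0, 0], "hand": 0},
  {"slide": [0.69, 0.71, 0], "delta_rot": [0, 0, 0], "hand": 0},
])

```text
time_s: 26.75
eef_pos: [0.5098, -0.1172, 0.1553]
eef_rot: [0.0, 0.946, -0.324, 0.0]
wrist_force: [0.8, -0.8, -0.2]
opening: 0.001
```

Call:
drive_tool([
  {"slide": [0.69, 0.71, 0], "delta_rot": [0, 0, 0], "hand": 0},
  {"slide": [0, 0, 0.6], "delta_rot": [0, 0, 0], "hand": 0},
  {"slide": [0, 0, 0.6], "delta_rot": [0, 0, 0], "hand": 0},
  {"slide": [0, 0, 0], "delta_rot": [0, 0, 0], "hand": 0},
  {"slide": [0, 0, 0], "delta_rot": [0, 0, 0], "hand": 0},
])

```text
time_s: 27.38
eef_pos: [0.5156, -0.1653, 0.0963]
eef_rot: [0.0, 0.946, -0.325, 0.0]
wrist_force: [0.7, -0.6, 1.1]
opening: 0.002
```

```bash
python3 - <<'E'
from h import *
c=snap('wrist','w6.png')
to([.5157,-.166,.075])
E
```

```text
pos [ 0.51603342 -0.16538258  0.09681561] q6 1.7024937678361405 t 27.425
slide [0.00139228 0.01396042 0.43631226] z [ 0.00183952 -0.00108492 -0.99999772]
F [-1.18297246  0.09594486  0.4328521 ] T [ 0.0298957  -0.03126717 -0.02261951] open -0.0015389247848439922 ydir [-6.13884459e-01 -7.89395842e-01 -2.72823632e-04]
```

View pics/w6.png

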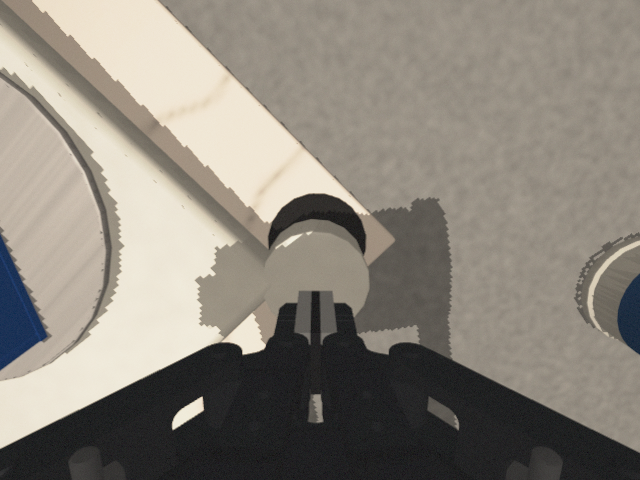

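Call:
drive_tool([
  {"slide": [0, 0, 0.2], "delta_rot": [0, 0, 0], "hand": 0},
  {"slide": [0, 0, 0.2], "delta_rot": [0, 0, 0], "hand": 0},
  {"slide": [0, 0, 0.02], "delta_rot": [0, 0, 0], "hand": 0},
  {"slide": [0, 0, 0], "delta_rot": [0, 0, 0], "hand": 0},
  {"slide": [0, 0, 0], "delta_rot": [0, 0, 0], "hand": 0},
])

```text
time_s: 28.05
eef_pos: [0.5153, -0.1652, 0.0748]
eef_rot: [0.0, 0.946, -0.325, 0.0]
wrist_force: [-0.2, 0.4, 0.0]
opening: -0.005
```

Call:
drive_tool([
  {"slide": [0, 0, 0.02], "delta_rot": [0, 0, 0], "hand": 0},
  {"slide": [0, 0, 0.02], "delta_rot": [0, 0, 0], "hand": 0},
  {"slide": [0, 0, 0], "delta_rot": [0, 0, 0], "hand": 0},
  {"slide": [0, 0, 0], "delta_rot": [0, 0, 0], "hand": 0},
  {"slide": [0, 0, 0], "delta_rot": [0, 0, 0], "hand": 0},
])

```text
time_s: 28.68
eef_pos: [0.5151, -0.1651, 0.0725]
eef_rot: [-0.0, 0.946, -0.325, -0.0]
wrist_force: [0.9, 0.3, 0.0]
opening: -0.001
```

Call:
drive_tool([
  {"slide": [0, 0, 0.01], "delta_rot": [0, 0, 0], "hand": 0},
  {"slide": [0, 0, 0], "delta_rot": [0, 0, 0], "hand": 0},
  {"slide": [0, 0, 0], "delta_rot": [0, 0, 0], "hand": 0},
  {"slide": [0, 0, 0], "delta_rot": [0, 0, 0], "hand": 0},
  {"slide": [0, 0, 0], "delta_rot": [0, 0, 0], "hand": 0},
])

```text
time_s: 29.3
eef_pos: [0.5152, -0.1651, 0.0721]
eef_rot: [0.0, 0.946, -0.325, 0.0]
wrist_force: [0.2, -0.3, 0.6]
opening: -0.005
```

Call:
drive_tool([
  {"slide": [0, 0, 0.01], "delta_rot": [0, 0, 0], "hand": 0},
  {"slide": [0, 0, 0], "delta_rot": [0, 0, 0], "hand": 0},
  {"slide": [0, 0, 0], "delta_rot": [0, 0, 0], "hand": 0},
  {"slide": [0, 0, 0], "delta_rot": [0, 0, 0], "hand": 0},
  {"slide": [0, 0, 0], "delta_rot": [0, 0, 0], "hand": 0},
])

```text
time_s: 29.92
eef_pos: [0.5152, -0.1651, 0.0719]
eef_rot: [0.0, 0.946, -0.325, 0.0]
wrist_force: [-2.2, 1.1, 5.5]
opening: 0.004
```

Call:
drive_tool([
  {"slide": [0, 0, 0.01], "delta_rot": [0, 0, 0], "hand": 0},
  {"slide": [0, 0, 0], "delta_rot": [0, 0, 0], "hand": 0},
  {"slide": [0, 0, 0], "delta_rot": [0, 0, 0], "hand": 0},
  {"slide": [0, 0, 0], "delta_rot": [0, 0, 0], "hand": 0},
  {"slide": [0, 0, 0], "delta_rot": [0, 0, 0], "hand": 0},
])

```text
time_s: 30.55
eef_pos: [0.5152, -0.1652, 0.0717]
eef_rot: [0.0, 0.946, -0.325, 0.0]
wrist_force: [-3.2, 1.3, 8.6]
opening: 0.004
```

Call:
drive_tool([
  {"slide": [0, 0, 0.01], "delta_rot": [0, 0, 0], "hand": 0},
  {"slide": [0, 0, 0], "delta_rot": [0, 0, 0], "hand": 0},
  {"slide": [0, 0, 0], "delta_rot": [0, 0, 0], "hand": 0},
  {"slide": [0, 0, 0], "delta_rot": [0, 0, 0], "hand": 0},
  {"slide": [0, 0, 0], "delta_rot": [0, 0, 0], "hand": 0},
])

```text
time_s: 31.18
eef_pos: [0.5152, -0.1652, 0.0716]
eef_rot: [0.0, 0.946, -0.325, 0.0]
wrist_force: [-5.4, 2.4, 11.2]
opening: -0.003
```

Call:
drive_tool([
  {"slide": [0, 0, 0.01], "delta_rot": [0, 0, 0], "hand": 0},
  {"slide": [0, 0, 0], "delta_rot": [0, 0, 0], "hand": 0},
  {"slide": [0, 0, 0], "delta_rot": [0, 0, 0], "hand": 0},
  {"slide": [0, 0, 0], "delta_rot": [0, 0, 0], "hand": 0},
  {"slide": [0, 0, 0], "delta_rot": [0, 0, 0], "hand": 0},
])

```text
time_s: 31.8
eef_pos: [0.5152, -0.1652, 0.0715]
eef_rot: [0.0, 0.946, -0.325, -0.0]
wrist_force: [-6.2, 2.5, 15.3]
opening: -0.001
```

Call:
drive_tool([
  {"slide": [0, 0, -0.9], "delta_rot": [0, 0, 0], "hand": 0},
  {"slide": [0, 0, -0.9], "delta_rot": [0, 0, 0], "hand": 0},
  {"slide": [0.1, -0.9, 0], "delta_rot": [0, 0, 0], "hand": 0},
  {"slide": [0.1, -0.9, 0], "delta_rot": [0, 0, 0], "hand": 0},
  {"slide": [0.1, -0.9, 0], "delta_rot": [0, 0, 0], "hand": 0},
])

```text
time_s: 32.42
eef_pos: [0.6107, -0.0668, 0.1599]
eef_rot: [-0.0, 0.946, -0.325, 0.0]
wrist_force: [1.2, -0.1, -0.5]
opening: -0.0
```

Call:
drive_tool([
  {"slide": [0.1, -0.9, 0], "delta_rot": [0, 0, 0], "hand": 0},
  {"slide": [0.1, -0.9, 0], "delta_rot": [0, 0, 0], "hand": 0},
  {"slide": [0.1, -0.9, 0], "delta_rot": [0, 0, 0], "hand": 0},
  {"slide": [0, -0.92, 0], "delta_rot": [0, 0, 0], "hand": 0},
  {"slide": [0, 0, 0], "delta_rot": [0, 0, 0], "hand": 0},
])

```text
time_s: 33.05
eef_pos: [0.7337, 0.0691, 0.1587]
eef_rot: [-0.0, 0.946, -0.323, -0.0]
wrist_force: [0.3, 0.5, -0.2]
opening: -0.002
```

```bash
python3 - <<'E'
from h import *
c=snap('wrist','w7.png')
to([.733,.066,.075])
E
```

```text
pos [0.73287976 0.06743935 0.15866052] q6 2.160831679077979 t 33.1
slide [0.02131164 0.02005099 1.67320397] z [-1.29462532e-03  6.88087227e-05 -9.99999160e-01]
F [-0.26862459 -0.48035386 -0.5054746 ] T [ 0.05140033  0.00979103 -0.0324174 ] open 0.000956152506344134 ydir [-6.12335008e-01 -7.90598061e-01  7.38344981e-04]
```

View pics/w7.png

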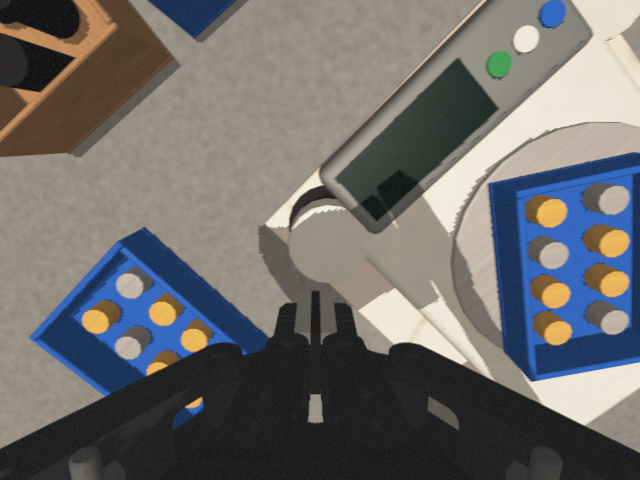

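```bash
python3 - <<'E'
from h import *
c=dict(np.load('pics/w7.png.npz'))
print(proj(c,[[.733,.066,.073]]), onz(c,334,243,.073), [onz(c,u,v,.093) for u,v in((375,233),(323,170))])
E
```

```text
[[320.70004965 250.26221159]] [0.73169769 0.05661509 0.073     ] [array([0.72730202, 0.03231602, 0.093     ]), array([0.7728015 , 0.03432719, 0.093     ])]
```

Call:
drive_tool([
  {"slide": [0.02, 0.02, 0.5], "delta_rot": [0, 0, 0], "hand": 0},
  {"slide": [0, 0, 0.5], "delta_rot": [0, 0, 0], "hand": 0},
  {"slide": [0, 0, 0.5], "delta_rot": [0, 0, 0], "hand": 0},
  {"slide": [0, 0, 0.12], "delta_rot": [0, 0, 0], "hand": 0},
  {"slide": [0, 0, 0], "delta_rot": [0, 0, 0], "hand": 0},
])

```text
time_s: 33.72
eef_pos: [0.7328, 0.0638, 0.079]
eef_rot: [0.0, 0.946, -0.325, -0.0]
wrist_force: [-0.0, -0.8, 0.3]
opening: -0.004
```

Call:
drive_tool([
  {"slide": [0, 0, 0.02], "delta_rot": [0, 0, 0], "hand": 0},
  {"slide": [0, 0, 0.02], "delta_rot": [0, 0, 0], "hand": 0},
  {"slide": [0, 0, 0], "delta_rot": [0, 0, 0], "hand": 0},
  {"slide": [0, 0, 0], "delta_rot": [0, 0, 0], "hand": 0},
  {"slide": [0, 0, 0], "delta_rot": [0, 0, 0], "hand": 0},
])

```text
time_s: 34.35
eef_pos: [0.7331, 0.0646, 0.0771]
eef_rot: [-0.0, 0.946, -0.325, 0.0]
wrist_force: [0.5, 0.0, 0.2]
opening: -0.0
```

Call:
drive_tool([
  {"slide": [0, 0, 0.02], "delta_rot": [0, 0, 0], "hand": 0},
  {"slide": [0, 0, 0], "delta_rot": [0, 0, 0], "hand": 0},
  {"slide": [0, 0, 0], "delta_rot": [0, 0, 0], "hand": 0},
  {"slide": [0, 0, 0], "delta_rot": [0, 0, 0], "hand": 0},
  {"slide": [0, 0, 0], "delta_rot": [0, 0, 0], "hand": 0},
])

```text
time_s: 34.98
eef_pos: [0.7331, 0.0645, 0.0761]
eef_rot: [-0.0, 0.946, -0.325, 0.0]
wrist_force: [0.7, 0.7, 0.6]
opening: -0.002
```

Call:
drive_tool([
  {"slide": [0, 0, 0.02], "delta_rot": [0, 0, 0], "hand": 0},
  {"slide": [0, 0, 0.02], "delta_rot": [0, 0, 0], "hand": 0},
  {"slide": [0, 0, 0.01], "delta_rot": [0, 0, 0], "hand": 0},
  {"slide": [0, 0, 0], "delta_rot": [0, 0, 0], "hand": 0},
  {"slide": [0, 0, 0], "delta_rot": [0, 0, 0], "hand": 0},
])

```text
time_s: 35.6
eef_pos: [0.7331, 0.0645, 0.0736]
eef_rot: [-0.0, 0.946, -0.325, 0.0]
wrist_force: [0.1, -0.5, 0.5]
opening: -0.003
```

Call:
drive_tool([
  {"slide": [0, 0, 0.02], "delta_rot": [0, 0, 0], "hand": 0},
  {"slide": [0, 0, 0], "delta_rot": [0, 0, 0], "hand": 0},
  {"slide": [0, 0, 0], "delta_rot": [0, 0, 0], "hand": 0},
  {"slide": [0, 0, 0], "delta_rot": [0, 0, 0], "hand": 0},
  {"slide": [0, 0, 0], "delta_rot": [0, 0, 0], "hand": 0},
])

```text
time_s: 36.22
eef_pos: [0.7331, 0.0645, 0.0726]
eef_rot: [-0.0, 0.946, -0.325, 0.0]
wrist_force: [0.3, -0.8, 0.5]
opening: -0.006
```

Call:
drive_tool([
  {"slide": [0, 0, 0.01], "delta_rot": [0, 0, 0], "hand": 0},
  {"slide": [0, 0, 0], "delta_rot": [0, 0, 0], "hand": 0},
  {"slide": [0, 0, 0], "delta_rot": [0, 0, 0], "hand": 0},
  {"slide": [0, 0, 0], "delta_rot": [0, 0, 0], "hand": 0},
  {"slide": [0, 0, 0], "delta_rot": [0, 0, 0], "hand": 0},
])

```text
time_s: 36.85
eef_pos: [0.733, 0.0645, 0.072]
eef_rot: [-0.0, 0.946, -0.325, -0.0]
wrist_force: [0.2, -0.3, 0.1]
opening: 0.0
```

Call:
drive_tool([
  {"slide": [0, 0, 0.01], "delta_rot": [0, 0, 0], "hand": 0},
  {"slide": [0, 0, 0], "delta_rot": [0, 0, 0], "hand": 0},
  {"slide": [0, 0, 0], "delta_rot": [0, 0, 0], "hand": 0},
  {"slide": [0, 0, 0], "delta_rot": [0, 0, 0], "hand": 0},
  {"slide": [0, 0, 0], "delta_rot": [0, 0, 0], "hand": 0},
])

```text
time_s: 37.48
eef_pos: [0.7331, 0.0645, 0.0718]
eef_rot: [-0.0, 0.946, -0.325, 0.0]
wrist_force: [-0.4, 0.1, 2.9]
opening: -0.006
```

Call:
drive_tool([
  {"slide": [0, 0, 0.01], "delta_rot": [0, 0, 0], "hand": 0},
  {"slide": [0, 0, 0], "delta_rot": [0, 0, 0], "hand": 0},
  {"slide": [0, 0, 0], "delta_rot": [0, 0, 0], "hand": 0},
  {"slide": [0, 0, 0], "delta_rot": [0, 0, 0], "hand": 0},
  {"slide": [0, 0, 0], "delta_rot": [0, 0, 0], "hand": 0},
])

```text
time_s: 38.1
eef_pos: [0.7332, 0.0645, 0.0716]
eef_rot: [-0.0, 0.946, -0.325, 0.0]
wrist_force: [-2.2, 0.8, 4.8]
opening: 0.001
```

Call:
drive_tool([
  {"slide": [0, 0, 0.01], "delta_rot": [0, 0, 0], "hand": 0},
  {"slide": [0, 0, 0], "delta_rot": [0, 0, 0], "hand": 0},
  {"slide": [0, 0, 0], "delta_rot": [0, 0, 0], "hand": 0},
  {"slide": [0, 0, 0], "delta_rot": [0, 0, 0], "hand": 0},
  {"slide": [0, 0, 0], "delta_rot": [0, 0, 0], "hand": 0},
])

```text
time_s: 38.72
eef_pos: [0.7332, 0.0645, 0.0715]
eef_rot: [-0.0, 0.946, -0.325, 0.0]
wrist_force: [-2.6, 0.4, 7.8]
opening: 0.0
```

Call:
drive_tool([
  {"slide": [0, 0, 0.01], "delta_rot": [0, 0, 0], "hand": 0},
  {"slide": [0, 0, 0], "delta_rot": [0, 0, 0], "hand": 0},
  {"slide": [0, 0, 0], "delta_rot": [0, 0, 0], "hand": 0},
  {"slide": [0, 0, 0], "delta_rot": [0, 0, 0], "hand": 0},
  {"slide": [0, 0, 0], "delta_rot": [0, 0, 0], "hand": 0},
])

```text
time_s: 39.35
eef_pos: [0.7332, 0.0646, 0.0714]
eef_rot: [-0.0, 0.946, -0.325, 0.0]
wrist_force: [-3.8, 1.8, 9.1]
opening: 0.005
```

Both neighbours and the knob corner are stiff, at about 20 N/mm with no rocking. My estimate puts the foot only 0.4 to 1.3 mm past first touch, though. I'll regrip and add about 0.4 mm to reach the middle of the window.

Call:
drive_tool([
  {"slide": [0, 0, -0.9], "delta_rot": [0, 0, 0], "hand": 0},
  {"slide": [0, 0, -0.9], "delta_rot": [0, 0, 0], "hand": 0},
  {"slide": [-0.7, 0.7, 0], "delta_rot": [0, 0, 0], "hand": 0},
  {"slide": [-0.7, 0.7, 0], "delta_rot": [0, 0, 0], "hand": 0.5},
  {"slide": [-0.7, 0.7, 0], "delta_rot": [0, 0, 0], "hand": 1},
])

```text
time_s: 39.98
eef_pos: [0.584, 0.0459, 0.1596]
eef_rot: [0.0, 0.946, -0.325, -0.0]
wrist_force: [-0.6, 0.3, 0.8]
opening: 0.42
```

Call:
drive_tool([
  {"slide": [-0.7, 0.7, 0], "delta_rot": [0, 0, 0], "hand": 1},
  {"slide": [-0.58, 0.66, 0], "delta_rot": [0, 0, 0], "hand": 1},
  {"slide": [0, 0, 0], "delta_rot": [0, 0, 0], "hand": 1},
  {"slide": [0, 0, 0], "delta_rot": [0, 0, 0], "hand": 1},
  {"slide": [0, 0, 0], "delta_rot": [0, 0, 0], "hand": 1},
])

```text
time_s: 40.6
eef_pos: [0.4947, 0.0317, 0.1603]
eef_rot: [-0.0, 0.946, -0.325, 0.001]
wrist_force: [0.5, 0.2, 0.5]
opening: 1.002
```

```bash
python3 - <<'E'
from h import *
c=snap('wrist','w8.png')
to([.4933,.0321,.0895])
E
```

```text
pos [0.49448732 0.03172853 0.16016542] q6 2.055918033601521 t 40.65
slide [-0.02408876  0.0092155   1.41329202] z [ 6.54629805e-04 -6.20738714e-05 -9.99999784e-01]
F [0.10183283 0.28166474 0.33804427] T [-0.03867227  0.03895563 -0.00258148] open 0.9990171090156454 ydir [-6.14015400e-01 -7.89293966e-01 -3.52958326e-04]
```

View pics/w8.png

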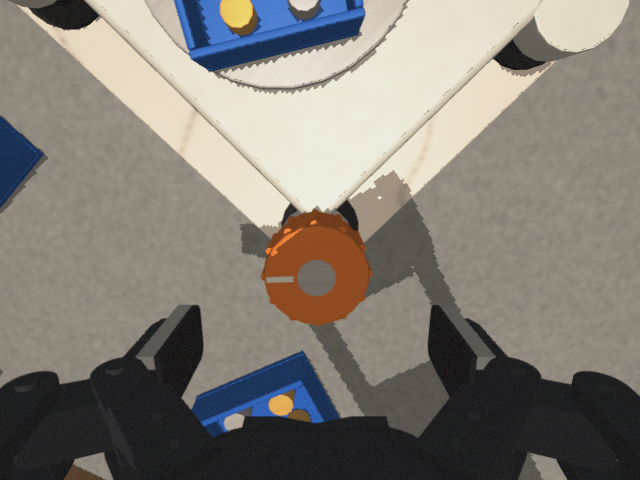

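Call:
drive_tool([
  {"slide": [-0.02, 0, 0.5], "delta_rot": [0, 0, 0], "hand": 1},
  {"slide": [0, 0, 0.5], "delta_rot": [0, 0, 0], "hand": 1},
  {"slide": [0, 0, 0.4], "delta_rot": [0, 0, 0], "hand": 1},
  {"slide": [0, 0, 0], "delta_rot": [0, 0, 0], "hand": 1},
  {"slide": [0, 0, 0], "delta_rot": [0, 0, 0], "hand": 1},
])

```text
time_s: 41.28
eef_pos: [0.4934, 0.0323, 0.0906]
eef_rot: [-0.0, 0.946, -0.325, 0.0]
wrist_force: [-0.7, -0.4, -0.6]
opening: 1.0
```

Call:
drive_tool([
  {"slide": [0, 0, 0], "delta_rot": [0, 0, 0], "hand": 0.7},
  {"slide": [0, 0, 0], "delta_rot": [0, 0, 0], "hand": 0.65},
  {"slide": [0, 0, 0], "delta_rot": [0, 0, 0], "hand": 0.5},
  {"slide": [0, 0, 0], "delta_rot": [0, 0, 0], "hand": 0.5},
  {"slide": [0, 0, 0], "delta_rot": [0, 0, 0], "hand": 0.5},
])

```text
time_s: 41.9
eef_pos: [0.4932, 0.0322, 0.0911]
eef_rot: [-0.0, 0.946, -0.325, 0.001]
wrist_force: [-1.6, -0.1, 4.9]
opening: 0.638
```

```bash
python3 - <<'E'
from h import *
to([.4933,.0321,.0895])
E
```

```text
pos [0.4931978  0.03221745 0.09114816] q6 2.0567654340372235 t 41.9
slide [0.00301303 0.00061651 0.03296678] z [ 1.35591111e-03 -3.69412881e-04 -9.99999013e-01]
F [-1.5594655  -0.10336197  4.94994582] T [-0.04160793  0.33714222 -0.0554757 ] open 0.6383587075689572 ydir [-6.14092836e-01 -7.89233613e-01 -5.41102768e-04]
```

Call:
drive_tool([
  {"slide": [0, 0, -0.005], "delta_rot": [0, 0, 0.03], "hand": 0.5},
  {"slide": [0, 0, 0], "delta_rot": [0, 0, 0.03], "hand": 0.5},
  {"slide": [0, 0, 0], "delta_rot": [0, 0, 0.02], "hand": 0.5},
  {"slide": [0, 0, 0], "delta_rot": [0, 0, 0], "hand": 0.5},
  {"slide": [0, 0, 0], "delta_rot": [0, 0, 0], "hand": 0.5},
])

```text
time_s: 42.52
eef_pos: [0.4933, 0.0322, 0.0914]
eef_rot: [-0.0, 0.898, -0.441, 0.001]
wrist_force: [-1.7, -0.4, 5.1]
opening: 0.633
```

Call:
drive_tool([
  {"slide": [0, 0, 0], "delta_rot": [0, 0, 0], "hand": 1},
  {"slide": [0, 0, 0], "delta_rot": [0, 0, 0], "hand": 1},
  {"slide": [0, 0, 0], "delta_rot": [0, 0, 0], "hand": 1},
  {"slide": [0, 0, 0], "delta_rot": [0, 0, 0], "hand": 1},
  {"slide": [0, 0, 0], "delta_rot": [0, 0, 0], "hand": 1},
])

```text
time_s: 43.15
eef_pos: [0.4926, 0.0324, 0.0903]
eef_rot: [-0.0, 0.898, -0.441, -0.0]
wrist_force: [-1.1, 0.8, 0.1]
opening: 0.997
```

Call:
drive_tool([
  {"slide": [0, 0, -0.3], "delta_rot": [0, 0, 0], "hand": 1},
  {"slide": [0, 0, -0.3], "delta_rot": [0, 0, 0], "hand": 1},
  {"slide": [0, 0, -0.5], "delta_rot": [0, 0, 0], "hand": 1},
  {"slide": [0, 0, -0.5], "delta_rot": [0, 0, 0], "hand": 1},
  {"slide": [0, 0, 0], "delta_rot": [0, 0, 0], "hand": 0},
])

```text
time_s: 43.78
eef_pos: [0.4947, 0.0321, 0.1735]
eef_rot: [-0.001, 0.898, -0.441, 0.003]
wrist_force: [0.1, 0.4, -0.9]
opening: 0.818
```

```bash
python3 - <<'E'
from h import *
c=snap('wrist','w9.png')
to([.5157,-.166,.0955])
E
```

```text
pos [0.49357525 0.03223085 0.17181349] q6 2.308144055580627 t 43.825
slide [3.40328217 2.07848857 1.53004756] z [ 3.32905302e-03 -5.83503086e-04 -9.99994288e-01]
F [ 1.05571273 -0.27438725 -0.64523547] T [0.05723201 0.02931737 0.01052746] open 0.7369443998136044 ydir [-0.79110285 -0.61167892 -0.00227672]
```

View pics/w9.png

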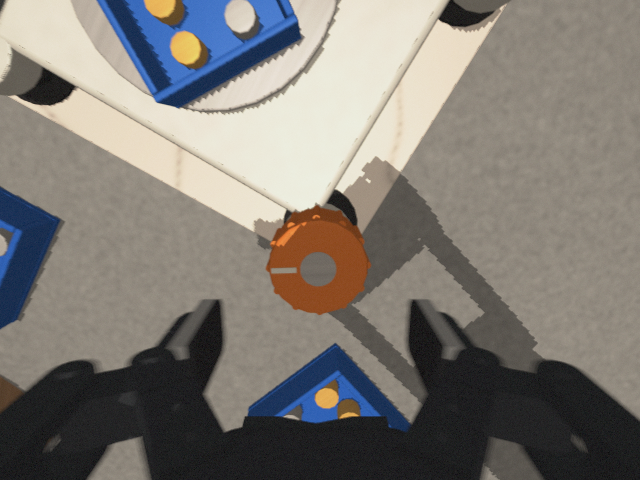

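Call:
drive_tool([
  {"slide": [0.48, -0.84, 0], "delta_rot": [0, 0, 0], "hand": 0},
  {"slide": [0.48, -0.84, 0], "delta_rot": [0, 0, 0], "hand": 0},
  {"slide": [0.48, -0.84, 0], "delta_rot": [0, 0, 0], "hand": 0},
  {"slide": [0.48, -0.84, 0], "delta_rot": [0, 0, 0], "hand": 0},
  {"slide": [0.48, -0.82, 0], "delta_rot": [0, 0, 0], "hand": 0},
])

```text
time_s: 44.45
eef_pos: [0.7321, 0.0656, 0.1685]
eef_rot: [0.0, 0.898, -0.441, -0.001]
wrist_force: [0.4, -0.8, 0.6]
opening: -0.001
```

Call:
drive_tool([
  {"slide": [0, 0, 0], "delta_rot": [0, 0, 0], "hand": 0},
  {"slide": [0, 0, 0.6], "delta_rot": [0, 0, 0], "hand": 0},
  {"slide": [0, 0, 0.6], "delta_rot": [0, 0, 0], "hand": 0},
  {"slide": [0, 0, 0.5], "delta_rot": [0, 0, 0], "hand": 0},
  {"slide": [0, 0, 0], "delta_rot": [0, 0, 0], "hand": 0},
])

```text
time_s: 45.08
eef_pos: [0.728, 0.0654, 0.0816]
eef_rot: [0.001, 0.898, -0.441, -0.003]
wrist_force: [-0.1, 0.4, -0.4]
opening: -0.001
```

```bash
python3 - <<'E'
from h import *
to([.7332,.0645,.0725])
E
```

```text
pos [0.72804153 0.06537312 0.08163996] q6 2.4112431555093736 t 45.075
slide [ 0.07778089 -0.07192357  0.1820482 ] z [-7.15200913e-03  4.82003754e-04 -9.99974308e-01]
F [-0.12241012  0.39273391 -0.40797649] T [ 0.04304061 -0.00486261 -0.01015301] open -0.0005523748815598197 ydir [-0.79115496 -0.61159223  0.0053637 ]
```

Call:
drive_tool([
  {"slide": [0.03, -0.04, 0.1], "delta_rot": [0, 0, 0], "hand": 0},
  {"slide": [0, 0, 0], "delta_rot": [0, 0, 0], "hand": 0},
  {"slide": [0, 0, 0], "delta_rot": [0, 0, 0], "hand": 0},
  {"slide": [0, 0, 0], "delta_rot": [0, 0, 0], "hand": 0},
  {"slide": [0, 0, 0], "delta_rot": [0, 0, 0], "hand": 0},
])

```text
time_s: 45.7
eef_pos: [0.734, 0.0653, 0.0806]
eef_rot: [-0.0, 0.898, -0.441, 0.0]
wrist_force: [1.2, -0.1, -0.1]
opening: 0.004
```

Call:
drive_tool([
  {"slide": [0, 0, 0.08], "delta_rot": [0, 0, 0], "hand": 0},
  {"slide": [0, 0, 0.08], "delta_rot": [0, 0, 0], "hand": 0},
  {"slide": [0, 0, 0], "delta_rot": [0, 0, 0], "hand": 0},
  {"slide": [0, 0, 0], "delta_rot": [0, 0, 0], "hand": 0},
  {"slide": [0, 0, 0], "delta_rot": [0, 0, 0], "hand": 0},
])

```text
time_s: 46.32
eef_pos: [0.7338, 0.0653, 0.0722]
eef_rot: [0.0, 0.898, -0.441, -0.0]
wrist_force: [0.5, 0.1, 0.5]
opening: 0.003
```

Call:
drive_tool([
  {"slide": [0, 0, 0.01], "delta_rot": [0, 0, 0], "hand": 0},
  {"slide": [0, 0, 0], "delta_rot": [0, 0, 0], "hand": 0},
  {"slide": [0, 0, 0], "delta_rot": [0, 0, 0], "hand": 0},
  {"slide": [0, 0, 0], "delta_rot": [0, 0, 0], "hand": 0},
  {"slide": [0, 0, 0], "delta_rot": [0, 0, 0], "hand": 0},
])

```text
time_s: 46.95
eef_pos: [0.7339, 0.0653, 0.0718]
eef_rot: [-0.0, 0.898, -0.441, 0.0]
wrist_force: [0.2, -0.3, 0.9]
opening: 0.001
```

Call:
drive_tool([
  {"slide": [0, 0, 0.01], "delta_rot": [0, 0, 0], "hand": 0},
  {"slide": [0, 0, 0], "delta_rot": [0, 0, 0], "hand": 0},
  {"slide": [0, 0, 0], "delta_rot": [0, 0, 0], "hand": 0},
  {"slide": [0, 0, 0], "delta_rot": [0, 0, 0], "hand": 0},
  {"slide": [0, 0, 0], "delta_rot": [0, 0, 0], "hand": 0},
])

```text
time_s: 47.58
eef_pos: [0.7339, 0.0653, 0.0717]
eef_rot: [-0.0, 0.898, -0.441, 0.0]
wrist_force: [-2.8, 0.4, 6.1]
opening: -0.0
```

Call:
drive_tool([
  {"slide": [0, 0, 0.02], "delta_rot": [0, 0, 0], "hand": 0},
  {"slide": [0, 0, 0], "delta_rot": [0, 0, 0], "hand": 0},
  {"slide": [0, 0, 0], "delta_rot": [0, 0, 0], "hand": 0},
  {"slide": [0, 0, 0], "delta_rot": [0, 0, 0], "hand": 0},
  {"slide": [0, 0, 0], "delta_rot": [0, 0, 0], "hand": 0},
])

```text
time_s: 48.2
eef_pos: [0.734, 0.0654, 0.0715]
eef_rot: [-0.0, 0.898, -0.441, 0.0]
wrist_force: [-4.5, 0.7, 9.9]
opening: 0.0
```

Call:
drive_tool([
  {"slide": [0, 0, -0.6], "delta_rot": [0, 0, 0], "hand": 0},
  {"slide": [0, 0, -0.9], "delta_rot": [0, 0, 0], "hand": 0},
  {"slide": [0, 0, -0.9], "delta_rot": [0, 0, 0], "hand": 0},
  {"slide": [0, 0, 0], "delta_rot": [0, 0, 0], "hand": 0},
  {"slide": [0, 0, 0], "delta_rot": [0, 0, 0], "hand": 0},
])

```text
time_s: 48.82
eef_pos: [0.7335, 0.0653, 0.1893]
eef_rot: [0.0, 0.898, -0.441, -0.0]
wrist_force: [0.2, 0.2, -0.4]
opening: 0.003
```

Call:
drive_tool([
  {"slide": [0, 0, 0], "delta_rot": [0, 0, 0], "hand": 0},
  {"slide": [0, 0, 0], "delta_rot": [0, 0, 0], "hand": 0},
  {"slide": [0, 0, 0], "delta_rot": [0, 0, 0], "hand": 0},
  {"slide": [0, 0, 0], "delta_rot": [0, 0, 0], "hand": 0},
  {"slide": [0, 0, 0], "delta_rot": [0, 0, 0], "hand": 0},
])

```text
time_s: 49.45
eef_pos: [0.7339, 0.0653, 0.1903]
eef_rot: [-0.0, 0.898, -0.441, -0.0]
wrist_force: [-0.3, 0.1, -0.0]
opening: 0.001
```

```bash
python3 - <<'E'
from h import *
snap('scene','s9.png'); to([.73,.06,.1])
E
```

```text
pos [0.73390421 0.06528744 0.19033114] q6 2.411616572629258 t 49.5
slide [0.03575857 0.12652152 1.806621  ] z [ 7.63450679e-05 -3.96382130e-05 -9.99999996e-01]
F [-0.70695089  0.0681022  -0.41418059] T [0.04822587 0.00985333 0.03857116] open 0.0010925861276478398 ydir [-7.91123048e-01 -6.11657030e-01 -3.61533513e-05]
```

View pics/s9.png

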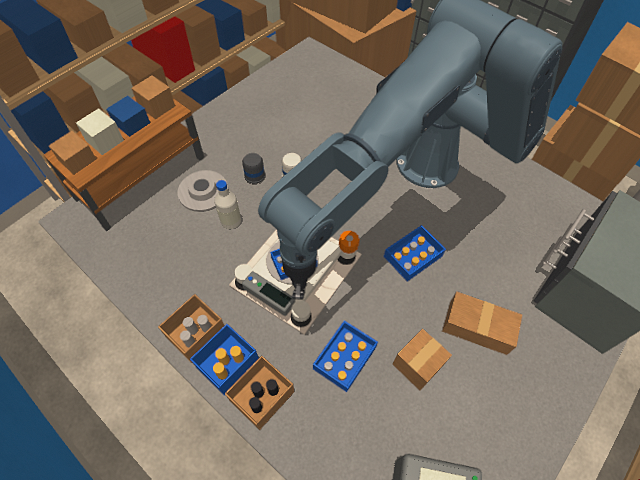

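The scale is where it started: the knob is at (349, 241), the ears are unmoved and the tray is on the pan. The bystanders haven't moved, and the arm is clear with about 0 N on the wrist, so I'm handing in.

```bash
python3 -c "
from bench import ctrl
print(ctrl.hand_in())"
```

```text
the job is handed in; nothing more can be done
None
```

I screwed the foot down about 8.2 mm (5.15 rad clockwise in two grips), let go, and handed the job in at about 49.5 s. The hand-in reports no verdict.

**Turning:** The upward push on the hand began to build at roughly 6.5 mm of travel. After the first 7.8 mm I judged the foot only 0.4 to 1.3 mm past first touch, so I regripped and added 0.4 mm. That puts it an estimated 0.8 to 1.7 mm past touch, short of the 2.5 mm where a neighbour comes loose.

**Rocking:** Before the extra 0.4 mm, the knob, the right ear and the left ear all felt stiff when pressed with 9 to 15 N (about 15 to 24 N/mm, no soft travel). After it I pressed only the left ear again, and it was still stiff at about 25 N/mm.

**Final state:** In the last picture the scale, tray and bystanders had not visibly moved. The arm was clear, with about 0 N at the wrist.

**Less certain:**
- I had no direct reading of the load on each foot.
- The touch point is uncertain by a few tenths of a millimetre, because the hand carried 1 to 4 N of stray load while turning.
- A rough comparison of the corner heights, made before the extra 0.4 mm, put the screw foot's load at about 2 N (±3 N). The turning forces suggested more, and that disagreement is why I added the 0.4 mm.
- I did not press the knob or the right ear again after the last adjustment.

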